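# Present a sample tube to the barcode reader

### The job

In its carrier, turn the capped sample tube so that its barcode looks squarely out of the carrier's slot. Then take the carrier by its grip plate, lift it over to the tube reader, stand it flat on the reader's base plate with the slot towards the window, and slide it into the corner until its end lies flat on the reader's face and its side flat along the fence, both spring plungers pushed in. Finish while still gripping the carrier and pressing it firmly and square into that corner, as it must be held while it is read; disturb nothing else on the table.

Things in the scene. Friction and masses are not known exactly. Their poses are not given: they have to be found in the camera images.
- tube: Capped clear sample tube, 94 mm tall, body 33.6 mm and ribbed cap 41 mm in diameter (cap from 75 to 94 mm above its foot; cap and tube turn as one), 60 g. It stands loosely in the carrier's well. Origin: centre of its foot; z up its axis; its own +x points out through the middle of the barcode.
- label (a point): The middle of the tube's barcode label (white, black bars, about 24 mm round the tube and 40 mm high), 17 mm from the tube's axis and 38 mm above its foot. A white paper seal strip 10 mm wide runs from the label up over the cap's rim to the middle of the cap, on the same side, and is seen from above.
- carrier: Grey single-tube carrier, loose, 0.32 kg, base 130 mm (x) by 56 mm (y). Origin: middle of its underside; z up. At its +x end a 64 mm tall housing (x 9 to 65 mm) holds the tube in a 36 mm square well centred at x = 37 mm, floor 8 mm up; an 18 mm wide slot in the flat +x end face, from 26 mm up, shows the tube. Its +x end face and -y side face go against the reader.
- grip (a point): Where to grip the carrier: middle of the upright aluminium grip plate, 54 mm above the carrier's underside and 16 mm below the plate's top. The plate is 12 mm thick (carrier y) and 30 mm long (carrier x), and stands 75 mm from the tube's axis.
- slot (a point): Point in the middle of the read slot, in the carrier at x = +54 mm, y = 0, 46 mm up: the barcode's middle lies here when the tube faces squarely out of the slot.
- corner (a point): The carrier's lower corner between its +x end face and its -y side face (carrier x = +65 mm, y = -28 mm, z = 0). It meets the reader's inner corner when the carrier is home.
- reader: Fixed tube reader: white housing 115 mm tall, black face with dark window, on a 6 mm aluminium plate (x -140 mm on, y -16 to 90 mm). Origin: at table height below the inner corner of its face (plane x = 0) and its side fence (plane y = 0); +x into the reader, +y to the robot's left, z up. Home, the carrier lies on the plate, x -130 to 0, y 0 to 56 mm, axes parallel to the reader's.
- end_stop: The reader's flat black front face round the window, 106 mm wide, up to 108 mm above the table: the carrier's +x end face goes flat against it; a push of about 15 N seats and holds it (plunger, and friction on the plate and the other face, take up to 9 N of it). Same origin and axes as the reader.
- side_fence: Straight aluminium rail on the base plate at the robot's right, 12 mm thick, its top 38 mm above the table, from x = -135 to -5 mm of the reader: the carrier's -y side face goes flat against it; a push of about 15 N seats and holds it (plunger, and friction on the plate and the other face, take up to 9 N of it). Same origin and axes as the reader.
- end_plunger (a joint): Spring plunger (8 mm steel pin) in the reader's face at reader y = 28 mm, 22 mm above the table. It reads 0 when free (standing 4 mm out of the face) and about 0.004 m when pushed in flush; spring 1 N free, 2.6 N flush.
- side_plunger (a joint): The same kind of plunger in the side fence, at reader x = -95 mm, 14 mm above the table. It reads 0 when free (4 mm out) and about 0.004 m when flush; spring 1 N free, 2.6 N flush.
- orange_jar: Bystander: small jar with an orange cap, 41 mm wide, 53 mm tall. Origin under its centre.
- dropper_a: Bystander: white dropper bottle at the robot's left, 50 mm wide, 100 mm tall. Origin under its centre.
- dropper_b: Bystander: white dropper bottle at the robot's right, 50 mm wide, 100 mm tall. Origin under its centre.
- dropper_c: Bystander: the other white dropper bottle at the robot's right, 50 mm wide, 100 mm tall. Origin under its centre.
- purple_tube: Bystander: tall tube with a purple cap, 34 mm wide, 156 mm tall, standing on the table. Origin under its centre.
- spare: Bystander: a second, empty carrier behind the full tube rack; origin as the carrier's. That fixed wire rack of capped tubes, 105 mm tall, 0.23 m square about x = 0.45, y = 0.03 m, stands between the carrier's and the reader's places: lift the carrier over it.
Not all that is in view belongs to the job. Leave any green or red look-alike of the tube alone.

How it is judged:
By the outcome, as a careful person would: the job done as asked, in the order asked, and still so for the second after the job is handed in, while the arm keeps its last pose, push and grip.
It also fails if it takes over 72 s, if anything falls off the work surface, if the arm or the gripper's body presses on something with over 40 N, if the wrist force passes 120 N, or if a joint passes its speed limit or range.

### The arm

A 7-joint arm with a two-finger parallel gripper is mounted at the origin on a cart in front of the work surface, level with it; the furniture and walls round the work are solid. World frame = base frame: x ahead of the robot, y to its left, z up, the work surface at z = 0. Lengths are in m, angles in rad, forces in N, time in s.
With the tool pointing down it reaches from about 0.425 to 1.025 m from the base axis. Payload 3.6 kg.
Tool frame: the origin (TCP) lies between the finger pads; the fingertips stand 19 mm ahead of it and the grasp point (between the pads) is the TCP (bot.tcp_to_tips is the distance from the TCP to the fingertips, in m); y points along the fingers, x is the direction in which the jaws open and shut, and the axes are right-handed (so a half turn about y gives the same grasp; the last joint's range is limited). The gripper opens to 85 mm and grips with 20 to 120 N. Pads are 22 mm wide; open, the fingers measure 114 mm over their backs; the gripper's body (76 mm by 85 mm) begins 54 mm behind the grasp point. The pads swing forward as they close: fully open they stand 13 mm farther back than shut.
Start: joints at [-1.319, 0.591, 0.048, 1.609, -0.033, 0.943, -0.034], TCP at [0.246, 0.682, 0.25] pointing down, gripper open.
Joint ranges: [-2.69, 2.69], [-0.47, 2.24], [-1.27, 1.36], [0.19, 2.51], [-1.53, 4.68], [0.08, 2.07], [-3.09, 3.09]. Speed limits (rad/s): [2.57, 2.57, 3.14, 3.14, 3.14, 3.14, 3.14].

### API

Orientations are given as a 3x3 rotation matrix whose columns are the frame's x, y, z axes.
In Python, from plant import bot gives the robot as it stands. The module is installed in compiled form; this text tells all that it offers.
- The arm moves only by the tool jog_arm, never from a script. Its argument "motion" is a list that holds one entry, the list of rows, each a list of 7 numbers: the shift along the tool's x, y, z in mm, then the turn, a rotation vector about the tool's x, y, z in rad, then the finger opening in mm, from 0 to 85.4. In form: [[[x, y, z, wx, wy, wz, hand], ...]]. A call has 1 to 5 rows; each row is the pose to reach, as a shift and turn from the pose commanded when the call began, along the tool's axes at that moment; what a row does not reach only later rows make up. A row lasts 1/10 s, in which the tool goes at most 50 mm and 8.59 degrees, less where a joint would pass 70% of its speed; a pose out of reach is approached as far as the arm can. A call with a gripper value outside its range is refused whole. The fingers move at their own pace and stop on an object; "squeeze" is the grip in N (left out, the last holds). Time passes only in rows, so rows that repeat a pose let the fingers close. It gives the time, the measured TCP pose, the force and the opening at its end, in the units of the state.
- bot.state(): the state, without advancing time (a new reading comes with each control period).
- bot.get_image(name): name is "scene" or "side" or "wrist"; returns (picture, depth): 420x560x3 uint8, blue, green, red; 420x560 float32, m along the optical axis (not along the pixel's ray), 0 where there is no reading.
- bot.camera_info(name): a dict with "intrinsics" (3x3 intrinsics, pixels), "k1" (the pictures are not rectified: a ray, as slopes to the right and down, at radius r is drawn at 1 + k1 r^2 times it, then the intrinsics apply), "rvec" (rotation vector, rad) and "tvec" (3), from world to camera coordinates, as OpenCV has them; the wrist camera has in their place "hand_eye" (4x4, takes a point from camera to tool coordinates, whose origin is the TCP and whose axes are the tool frame's). Camera axes: x right, y down, z forward; pixel columns grow to the right and rows downward; lengths in m; the calibration is good to about 2 mm. A picture is of the moment at which its call begins: read the wrist's pose just before it. camera_info takes no time and is no camera call.
- bot.sign_off(): hands the job in, once; it reports no verdict.
The state is a dict: "t": time; "q": joint angles; "dq": joint speeds; "effort": joint torques, N m; "eef_pos": TCP position; "ee_rot": TCP orientation; "wrist_force": force on the tool from outside, world axes, zero at the start; "wrist_torque": the same for the moment, N m; "grip_width": finger opening in m.
Only numpy, scipy, OpenCV 4.12 (cv2) and the standard library are available. Lean on these libraries where they do the work, as an engineer would, in place of code of your own. Each camera call takes 0.05 s, during which the arm holds its last target.

## Working session

There is one attempt and no reset: what is moved stays moved. The work goes in short steps, Python scripts to look and compute and a tool call to move; the robot and the scene stay as the last step left them, time stands still between calls to the robot, and variables do not carry over. Pictures are saved under pics/ and viewed, and the job is handed in when it is done.

Besides the shell and the picture viewer there is one more tool, called by a JSON object that holds its "op" and its "data", one argument or row to a line. jog_arm: Moves the arm, as the interface text tells. Its arguments: {"type":"object","properties":{"motion":{"type":"array","items":{"type":"array","items":{"type":"array","items":{"type":"number"}}}},"squeeze":{"type":"number"}},"required":["motion"]}

```bash
mkdir -p pics; cat > h.py <<'E'
import numpy as np, cv2
from plant import bot
def cam(name, st=None):
    i=bot.camera_info(name); K=np.array(i["intrinsics"]); k1=i["k1"]
    if "hand_eye" in i:
        H=np.array(i["hand_eye"]); R=np.array(st["ee_rot"]); p=np.array(st["eef_pos"])
        Rw=R@H[:3,:3]; c=R@H[:3,3]+p
    else:
        Rc=cv2.Rodrigues(np.array(i["rvec"],float))[0]; Rw=Rc.T; c=-Rc.T@np.array(i["tvec"],float).ravel()
    return K,k1,Rw,c
def ray(C,u,v):
    K,k1,Rw,c=C
    s=cv2.undistortPoints(np.array([[[u,v]]],float),K,np.array([k1,0,0,0.]),)[0,0]
    d=Rw@np.array([s[0],s[1],1]); return c,d
def onz(C,u,v,z):
    c,d=ray(C,u,v); return c+d*(z-c[2])/d[2]
def proj(C,P):
    K,k1,Rw,c=C
    q=Rw.T@(np.asarray(P,float)-c); s=q[:2]/q[2]; s=s*(1+k1*(s@s)); return K[0,0]*s[0]+K[0,2],K[1,1]*s[1]+K[1,2]
def dep(C,D,u,v):
    c,d=ray(C,u,v); return c+d*D[int(round(v)),int(round(u))]
def cloud(C,D):
    K,k1,Rw,c=C
    h,w=D.shape; uu,vv=np.meshgrid(np.arange(w),np.arange(h))
    s=cv2.undistortPoints(np.stack([uu,vv],-1).reshape(-1,1,2).astype(float),K,np.array([k1,0,0,0.]))[:,0]
    d=np.c_[s,np.ones(len(s))]@Rw.T
    return (c+d*D.reshape(-1,1)).reshape(h,w,3)
E
python3 - <<'E'
from h import *
s=bot.state(); print(s)
for n in("scene","side","wrist"):
    st=bot.state(); im,d=bot.get_image(n); cv2.imwrite(f"pics/{n}0.png",im); np.savez(f"{n}0.npz",im=im,d=d,p=st["eef_pos"],R=st["ee_rot"]); print(n,bot.camera_info(n), cam(n,st)[3])
E
```

```text
{'t': 0.0, 'q': array([-1.31852453,  0.59212127,  0.04829956,  1.60984769, -0.03327339,
        0.94273556, -0.03368228]), 'dq': array([ 1.60087650e-03,  8.03983456e-05,  1.61673986e-03, -1.32790635e-03,
       -1.11091239e-03, -1.82981678e-03, -2.74971706e-04]), 'effort': array([-3.69085101e-04, -5.48680115e+01,  1.54594123e+00, -1.98130953e+01,
        9.30083042e-03,  8.56774219e-03, -3.03117936e-06]), 'eef_pos': array([0.24544366, 0.68133138, 0.24912988]), 'ee_rot': array([[ 3.38815401e-01, -6.38513672e-04, -9.40852654e-01],
       [ 9.40850053e-01, -2.21757327e-03,  3.38815969e-01],
       [-2.30274833e-03, -9.99997337e-01, -1.50602356e-04]]), 'wrist_force': array([-1.24075695,  0.20611484, -0.0090436 ]), 'wrist_torque': array([-0.02106781,  0.05425661, -0.02226689]), 'grip_width': 0.08559751873993883}
scene {'intrinsics': array([[510.98538731,   0.        , 281.08603343],
       [  0.        , 510.98538731, 205.99769601],
       [  0.        ,   0.        ,   1.        ]]), 'k1': -0.060962856043534665, 'rvec': array([ 1.06671438, -2.1178668 ,  1.28947319]), 'tvec': array([0.350
[... 317 characters left out ...]
0.32770808]), 'tvec': array([-0.41526873,  0.21165631,  0.86100934])} [ 0.03928257 -0.75395541  0.62337125]
wrist {'intrinsics': array([[339.38913396,   0.        , 281.06997138],
       [  0.        , 339.38913396, 216.25646654],
       [  0.        ,   0.        ,   1.        ]]), 'k1': -0.07477544075376741, 'hand_eye': array([[ 9.99998476e-01,  1.69047353e-03,  4.36762294e-04,
        -1.05172469e-03],
       [ 4.62624725e-05, -2.75718651e-01,  9.61238380e-01,
        -1.23973317e-01],
       [ 1.74537155e-03, -9.61236895e-01, -2.75718309e-01,
         6.98991687e-02],
       [ 0.00000000e+00,  0.00000000e+00,  0.00000000e+00,
         1.00000000e+00]])} [0.17942827 0.70432485 0.37318409]
```

View images.

View pics/scene0.png

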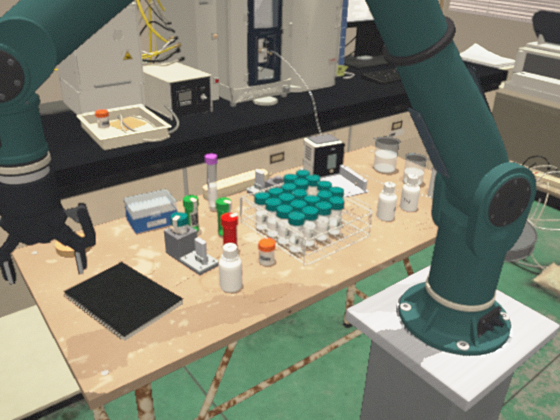

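View pics/side0.png

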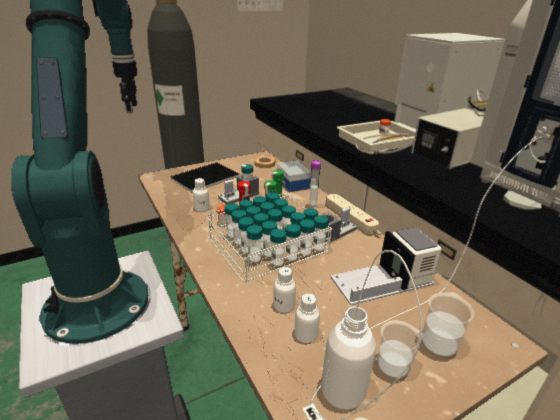

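View pics/wrist0.png

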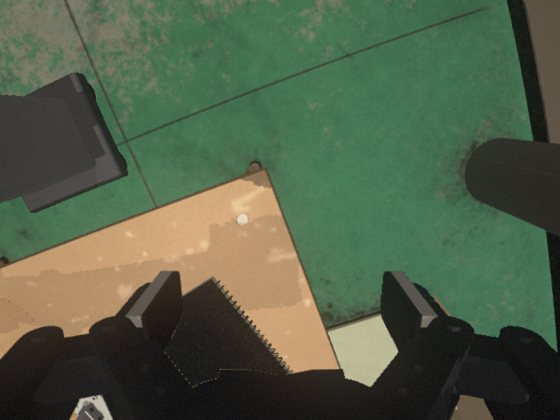

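```bash
python3 - <<'E'
from h import *
z=np.load("scene0.npz"); im=z["im"];D=z["d"];C=cam("scene")
cv2.imwrite("pics/c1.png",cv2.resize(im[170:310,130:290],None,fx=5,fy=4.2,interpolation=cv2.INTER_CUBIC)[:600,:800])
cv2.imwrite("pics/c2.png",cv2.resize(im[125:225,270:370],None,fx=6,fy=6,interpolation=cv2.INTER_CUBIC))
for u,v in [(180,216),(200,241),(190,263),(172,235),(222,205),(190,202),(230,215),(231,249),(266,245),(211,157),(330,170),(263,180),(323,140),(345,150)]:
    print(u,v,dep(C,D,u,v).round(3))
z=np.load("side0.npz"); im=z["im"];D=z["d"];C=cam("side")
cv2.imwrite("pics/c3.png",cv2.resize(im[210:310,310:450],None,fx=5.7,fy=5.7,interpolation=cv2.INTER_CUBIC))
cv2.imwrite("pics/c4.png",cv2.resize(im[150:220,180:320],None,fx=5.7,fy=5.7,interpolation=cv2.INTER_CUBIC))
E
```

```text
180 216 [0.525 0.334 0.104]
200 241 [0.451 0.326 0.072]
190 263 [0.457 0.351 0.019]
172 235 [0.519 0.361 0.066]
222 205 [0.537 0.215 0.092]
190 202 [0.591 0.274 0.094]
230 215 [0.475 0.231 0.097]
231 249 [0.342 0.313 0.103]
266 245 [0.373 0.201 0.056]
211 157 [0.679 0.16  0.156]
330 170 [ 0.648 -0.246  0.028]
263 180 [ 0.675 -0.007  0.046]
323 140 [ 0.694 -0.25   0.113]
345 150 [ 0.892 -0.553 -0.054]
```

View pics/c1.png

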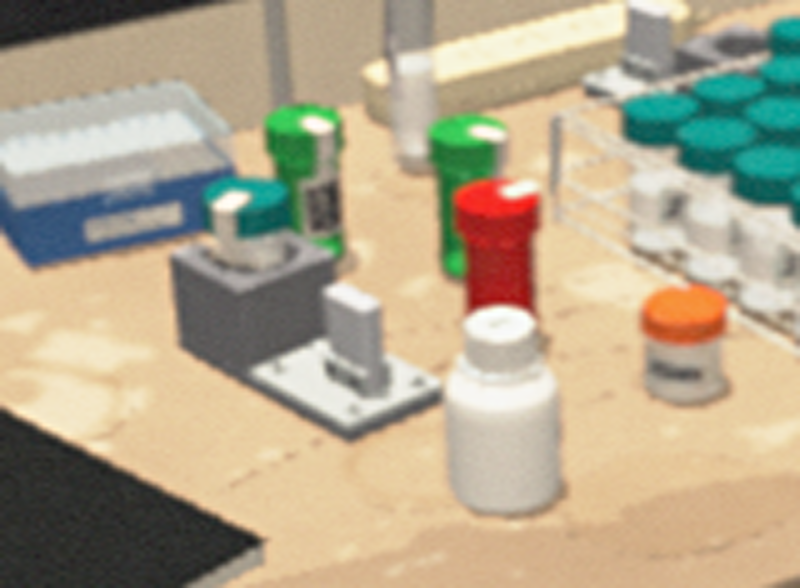

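View pics/c2.png

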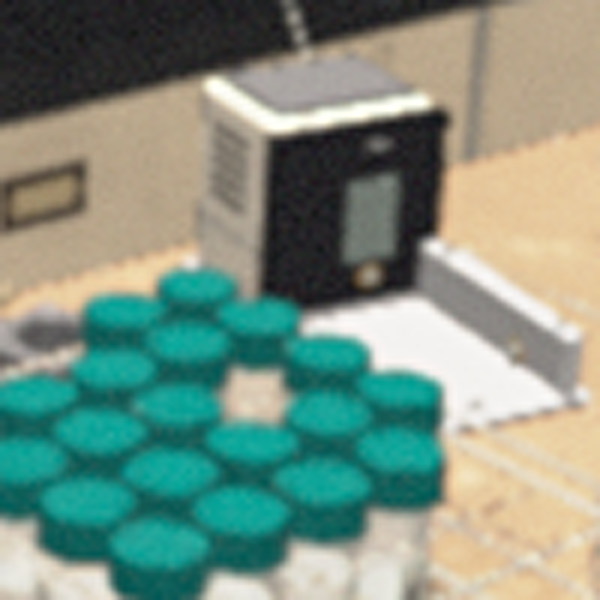

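View pics/c3.png

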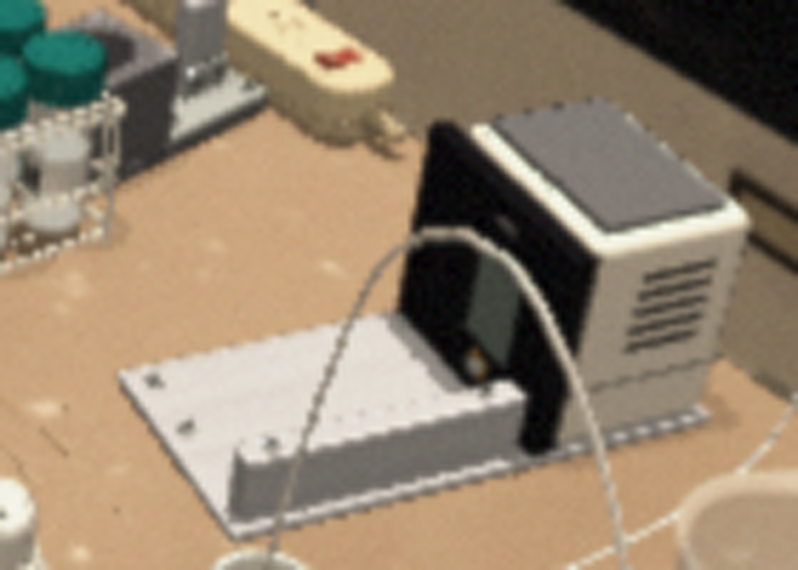

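View pics/c4.png

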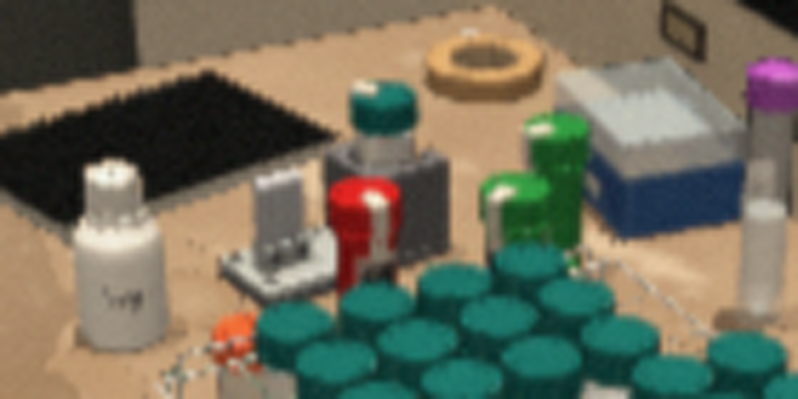

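```bash
cat >> h.py <<'E'
from scipy.spatial.transform import Rotation as Ro
def Rdown(yaw):
    c,s=np.cos(yaw),np.sin(yaw)
    x=np.array([c,s,0]); y=np.array([0,0,-1.]); return np.stack([x,y,np.cross(x,y)],1)
def rel(p,yaw,st=None):
    st=st or bot.state(); R=np.array(st["ee_rot"]); 
    sh=R.T@(np.array(p)-st["eef_pos"])*1000; rv=Ro.from_matrix(R.T@Rdown(yaw)).as_rotvec()
    print("shift",sh.round(1),"rot",rv.round(4)); return sh,rv
def wimg(name):
    st=bot.state(); im,d=bot.get_image("wrist"); cv2.imwrite(f"pics/{name}.png",im); np.savez(f"{name}.npz",im=im,d=d); 
    import pickle; pickle.dump(st,open(f"{name}.pkl","wb")); return st,im,d,cam("wrist",st)
E
python3 -c "
from h import *
rel([.48,.33,.30],np.radians(95))"
```

```text
shift [-251.3  -50.1 -339.7] rot [-3.00e-04 -4.33e-01 -1.80e-03]
```

{"op": "jog_arm", "data": {
  "motion": [
    [[-251,-50,-340,0,-0.433,0,85],[-251,-50,-340,0,-0.433,0,85],[-251,-50,-340,0,-0.433,0,85],[-251,-50,-340,0,-0.433,0,85],[-251,-50,-340,0,-0.433,0,85]]
  ]
}}

```text
t: 0.65
eef_pos: [0.3846, 0.4736, 0.2797]
ee_rot: [[-0.087, -0.0, -0.996], [0.996, -0.0, -0.087], [-0.0, -1.0, 0.0]]
wrist_force: [1.5, -0.4, 1.1]
grip_width: 0.0851
```

```bash
python3 -c "
from h import *
rel([.48,.33,.30],np.radians(95)); print(bot.state()['eef_pos'],bot.state()['t'])"
```

```text
shift [-151.4  -20.3  -82.6] rot [-0.0003  0.     -0.0003]
[0.38455501 0.47360105 0.27965837] 0.65
```

{"op": "jog_arm", "data": {
  "motion": [
    [[-150,-20,-82,0,0,0,85],[-150,-20,-82,0,0,0,85],[-150,-20,-82,0,0,0,85],[-150,-20,-82,0,0,0,85],[-150,-20,-82,0,0,0,85]]
  ]
}}

```text
t: 1.15
eef_pos: [0.4816, 0.3284, 0.3]
ee_rot: [[-0.078, 0.002, -0.997], [0.997, -0.002, -0.078], [-0.002, -1.0, -0.002]]
wrist_force: [-0.3, 0.7, 0.1]
grip_width: 0.0848
```

```bash
python3 -c "
from h import *
wimg('w1'); rel([.48,.33,.30],np.radians(95)); print(bot.state()['eef_pos'],bot.state()['t'],bot.state()['wrist_force'],bot.state()['q'])"
```

```text
shift [-1.5 -0.3 -0.4] rot [ 0.0002 -0.0046 -0.0003]
[0.47950056 0.331468   0.29970975] 1.2 [-0.41667135  0.82139824  0.38137138] [-0.66870271  0.3570102  -0.01848951  1.8861329   0.00876457  0.89854508
  0.96200618]
```

View pics/w1.png

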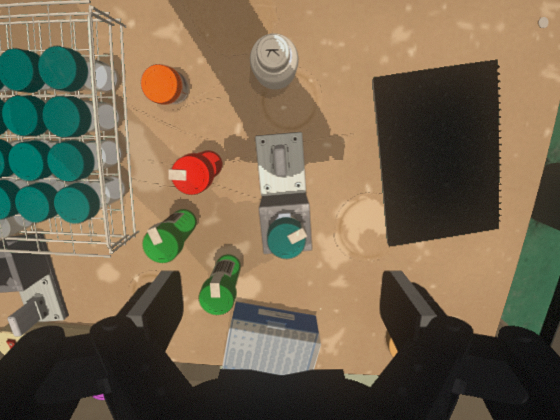

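```bash
python3 - <<'E'
from h import *
import pickle
im=np.load("w1.npz")["im"]
c=im[115:265,240:330]
cv2.imwrite("pics/w1c.png",cv2.resize(c,None,fx=4,fy=4,interpolation=cv2.INTER_CUBIC))
E
```

```text
(no output)
```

View pics/w1c.png

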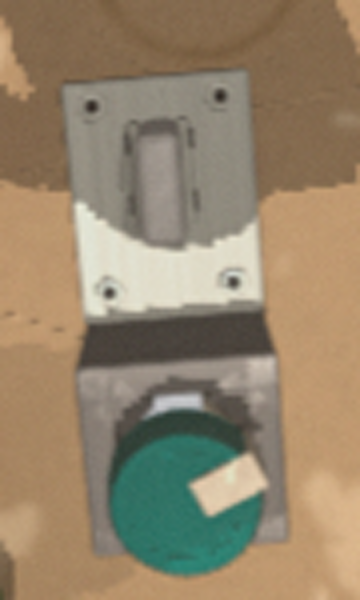

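```bash
cat >> h.py <<'E'
def load(n):
    import pickle; z=np.load(n+".npz"); st=pickle.load(open(n+".pkl","rb")); return z["im"],z["d"],st,cam("wrist",st)
E
python3 - <<'E'
from h import *
im,D,st,C=load("w1")
P=cloud(C,D)
hsv=cv2.cvtColor(im,cv2.COLOR_BGR2HSV)
print(D[238,285],P[245,280],P[236,297], "plate",P[155,280],"table",P[220,360])
teal=((hsv[...,0]>75)&(hsv[...,0]<98)&(hsv[...,1]>90))
roi=np.zeros(teal.shape,bool); roi[200:275,255:320]=1
top=roi&(P[...,2]>0.094)
print("z of top",np.median(P[top][:,2]))
V=im.astype(int)
strip=top&(hsv[...,1]<110)&(hsv[...,2]>150)
tealtop=top&teal
ct=P[top]; 
def onp(mask,z):
    ys,xs=np.nonzero(mask); return np.array([onz(C,x,y,z) for x,y in zip(xs,ys)])
a=onp(top,.102); s=onp(strip,.102)
(cx,cy),r=cv2.minEnclosingCircle(a[:,:2].astype(np.float32)); print("cap circ",cx,cy,r,len(a),a[:,:2].mean(0))
m=s[:,:2].mean(0); print("strip",m,len(s))
d=m-a[:,:2].mean(0); print("az",np.degrees(np.arctan2(d[1],d[0])),np.hypot(*d))
rect=cv2.minAreaRect(s[:,:2].astype(np.float32)); print(rect, cv2.boxPoints(rect))
# corners
o=lambda u,v,z:onz(C,240+u/4,115+v/4,z).round(4)
print("housing top", o(77,368,.064),o(277,357,.064),o(288,540,.064),o(95,553,.064))
print("base near corners z .008?",o(63,85,.008),o(247,70,.008),o(262,315,.008),o(86,318,.008))
print("plate top",o(140,130,.07),o(178,128,.07),o(183,243,.07),o(143,240,.07))
E
```

```text
0.34120446 [0.53388321 0.33019509 0.10287287] [0.52242597 0.34629855 0.10427927] plate [0.44739587 0.32315639 0.07129716] table [0.52972032 0.43405995 0.00115272]
z of top 0.10247012375895814
cap circ 0.5306359529495239 0.3411708474159241 0.04224247857928276 1219 [0.52799232 0.33612723]
strip [0.52384666 0.34600622] 186
az 112.76507015870399 0.010713581986866557
((0.5318971276283264, 0.33503174781799316), (0.06687948852777481, 0.061914898455142975), 5.330173492431641) [[0.49572617 0.36274895]
 [0.5014778  0.30110177]
 [0.5680681  0.30731454]
 [0.5623165  0.36896172]]
housing top [0.5063 0.305  0.064 ] [0.4988 0.3593 0.064 ] [0.5519 0.3679 0.064 ] [0.5603 0.3135 0.064 ]
base near corners z .008? [0.4339 0.2926 0.008 ] [0.4251 0.3471 0.008 ] [0.4993 0.359  0.008 ] [0.5047 0.3041 0.008 ]
plate top [0.4403 0.3174 0.07  ] [0.439  0.3271 0.07  ] [0.4686 0.3309 0.07  ] [0.4687 0.3204 0.07  ]
```

```bash
python3 -c "
from h import *
rel([.5287,.3363,.14],np.radians(98)); print(bot.state()['eef_pos'])"
```

```text
shift [  0.8 159.7 -49.4] rot [ 0.0002 -0.0569 -0.0003]
[0.47950056 0.331468   0.29970975]
```

{"op": "jog_arm", "data": {
  "motion": [
    [[1,160,-49,0,-0.057,0,70],[1,160,-49,0,-0.057,0,70],[1,160,-49,0,-0.057,0,70],[1,160,-49,0,-0.057,0,70],[1,160,-49,0,-0.057,0,70]]
  ]
}}

```text
t: 1.7
eef_pos: [0.525, 0.3392, 0.1369]
ee_rot: [[-0.146, -0.005, -0.989], [0.989, -0.003, -0.146], [-0.002, -1.0, 0.006]]
wrist_force: [-0.7, 1.2, 0.9]
grip_width: 0.07
```

```bash
python3 -c "
from h import *
wimg('w2');rel([.5287,.3363,.094],np.radians(98)); print(bot.state()['eef_pos'],bot.state()['t'])"
```

```text
shift [-4.  45.2 -2.3] rot [-0.0023  0.0064 -0.0001]
[0.52590054 0.33989759 0.13919228] 1.75
```

View pics/w2.png

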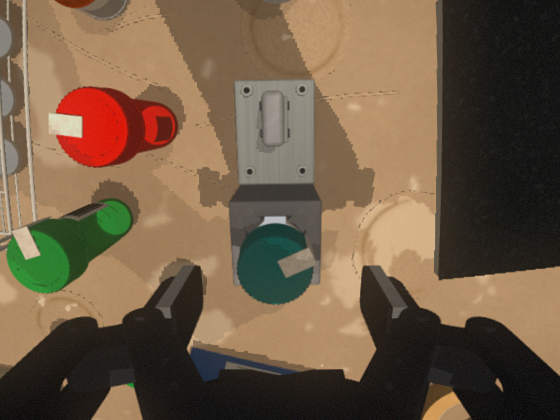

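```bash
cat >> h.py <<'E'
def cap(n,roi,zt=.102,verbose=True):
    im,D,st,C=load(n)
    P=cloud(C,D); hsv=cv2.cvtColor(im,cv2.COLOR_BGR2HSV)
    m=np.zeros(D.shape,np.uint8); r0,r1,c0,c1=roi
    m[r0:r1,c0:c1]=((np.abs(P[...,2]-zt)<0.006))[r0:r1,c0:c1]
    m=cv2.morphologyEx(m,cv2.MORPH_OPEN,np.ones((5,5),np.uint8))
    cs,_=cv2.findContours(m,cv2.RETR_EXTERNAL,cv2.CHAIN_APPROX_NONE); k=max(cs,key=cv2.contourArea)
    w=np.array([onz(C,u,v,zt)[:2] for u,v in k[:,0]])
    A=np.c_[2*w,np.ones(len(w))]; s=np.linalg.lstsq(A,(w**2).sum(1),rcond=None)[0]
    r=np.sqrt(s[2]+s[0]**2+s[1]**2)
    f=np.zeros_like(m); cv2.drawContours(f,[k],-1,1,-1)
    sm=((f>0)&(hsv[...,1]<90)&(hsv[...,2]>70)).astype(np.uint8)
    sm=cv2.morphologyEx(sm,cv2.MORPH_OPEN,np.ones((3,3),np.uint8))
    ks,_=cv2.findContours(sm,cv2.RETR_EXTERNAL,cv2.CHAIN_APPROX_NONE); kk=max(ks,key=cv2.contourArea)
    g=np.zeros_like(m); cv2.drawContours(g,[kk],-1,1,-1)
    sp=np.array([onz(C,u,v,zt)[:2] for v,u in zip(*np.nonzero(g))])
    rect=cv2.minAreaRect(sp.astype(np.float32))
    bp=cv2.boxPoints(rect); e=[bp[1]-bp[0],bp[2]-bp[1]]; L=max(e,key=np.linalg.norm)
    c=s[:2]; d=sp.mean(0)-c
    if L@d<0: L=-L
    print("cap",c.round(4),"r",r.round(4),"strip mean",sp.mean(0).round(4),"sz",np.round(rect[1],4),"az centroid",np.degrees(np.arctan2(d[1],d[0])).round(1),"az rect",np.degrees(np.arctan2(L[1],L[0])).round(1))
    o=im.copy(); o[g>0]=(0,0,255); cv2.drawContours(o,[k],-1,(255,0,0),1); return o[r0:r1,c0:c1]
E
python3 - <<'E'
from h import *
o=cap("w2",(190,320,220,340)); cv2.imwrite("pics/w2m.png",cv2.resize(o,None,fx=4,fy=4))
im,D,st,C=load("w2")
for z,pts in ((.064,[(230,201),(321,201),(320,284),(234,283)]),):
  for u,v in pts: print(onz(C,u,v,z).round(4))
for u,v in [(236,82),(312,82),(313,184),(239,184)]: print('b',onz(C,u,v,.006).round(4))
for u,v in [(263,92),(283,91),(284,143),(265,144)]: print('p',onz(C,u,v,.07).round(4))
E
```

```text
cap [0.5283 0.3358] r 0.0196 strip mean [0.5232 0.3461] sz [0.0112 0.0186] az centroid 116.3 az rect 123.7
[0.5061 0.3046 0.064 ]
[0.4981 0.3583 0.064 ]
[0.552  0.3675 0.064 ]
[0.5595 0.3128 0.064 ]
b [0.4336 0.2921 0.006 ]
b [0.4258 0.3456 0.006 ]
b [0.4982 0.3587 0.006 ]
b [0.5066 0.303  0.006 ]
p [0.4423 0.3162 0.07  ]
p [0.4402 0.3267 0.07  ]
p [0.4674 0.3313 0.07  ]
p [0.4695 0.321  0.07  ]
```

View pics/w2m.png

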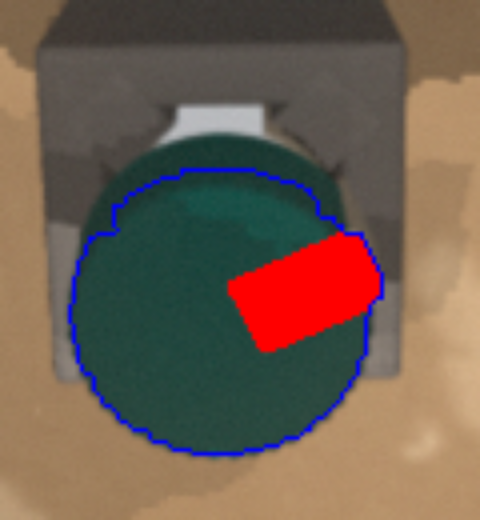

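```bash
python3 - <<'E'
from h import *
im,D,st,C=load("w2")
f=lambda u,v:onz(C,220+u/4-.4,190+v/4-.4,.102)[:2]
for a,b in [((228,287),(340,233)),((265,352),(370,312)),((246,320),(355,272))]:
    d=f(*b)-f(*a); print(f(*a).round(4),f(*b).round(4),np.degrees(np.arctan2(d[1],d[0])))
print(f(220,311),f(246,320))
rel([.5285,.3360,.094],np.radians(98))
E
```

```text
[0.5242 0.3359] [0.5149 0.3487] 125.96895520122094
[0.5325 0.3419] [0.525  0.3543] 121.19262077740076
[0.5284 0.3389] [0.5198 0.3515] 124.10752700319512
[0.52765046 0.33538899] [0.52839623 0.33885048]
shift [-4.2 45.2 -2.1] rot [-0.0023  0.0064 -0.0001]
```

{"op": "jog_arm", "data": {
  "motion": [
    [[-4,45,-2,0,0,0,65],[-4,45,-2,0,0,0,65],[-4,45,-2,0,0,0,65],[-4,45,-2,0,0,0,38],[-4,45,-2,0,0,0,38]]
  ],
  "squeeze": 25
}}

```text
t: 2.25
eef_pos: [0.5309, 0.3364, 0.0975]
ee_rot: [[-0.144, 0.004, -0.99], [0.99, 0.003, -0.144], [0.002, -1.0, -0.004]]
wrist_force: [1.4, 0.0, 3.7]
grip_width: 0.0399
```

```bash
python3 -c "
from h import *
rel([.5285,.3360,.094],np.radians(98)); s=bot.state();print(s['eef_pos'],s['t'],s['grip_width'],s['wrist_force'],s['wrist_torque'])"
```

```text
shift [-0.1  3.5  2.4] rot [0.0041 0.005  0.0024]
[0.53085461 0.33639438 0.09753794] 2.25 0.0398590774505884 [1.38678974 0.03156123 3.71645289] [-0.10548692  0.01676995  0.03023822]
```

{"op": "jog_arm", "data": {
  "motion": [
    [[0,0,0,0,0,0,38],[0,0,0,0,0,0,38],[0,0,0,0,0,0,38]]
  ]
}}

```text
t: 2.55
eef_pos: [0.531, 0.3364, 0.0975]
ee_rot: [[-0.144, 0.003, -0.99], [0.99, 0.003, -0.144], [0.002, -1.0, -0.004]]
wrist_force: [-1.0, -0.1, 7.9]
grip_width: 0.04
```

```bash
python3 -c "
from h import *
rel([.5285,.3360,.094],np.radians(98)); s=bot.state();print(s['eef_pos'],s['t'],s['grip_width'],s['wrist_force'],s['wrist_torque'],s['effort'])"
```

```text
shift [-0.1  3.5  2.5] rot [0.0038 0.0048 0.0024]
[0.53098678 0.33640867 0.09753076] 2.55 0.040032576677732745 [-1.01799418 -0.07757988  7.94250654] [-0.04552074  0.24889671  0.00608312] [ 3.25127989e-01 -4.68395448e+01  8.61338675e-01 -1.14112473e+01
  7.58663588e-02 -2.96367807e-01  5.40601820e-05]
```

{"op": "jog_arm", "data": {
  "motion": [
    [[0,-2.5,0,0,0,0,38],[-0.3,-2.5,0.1,0,0.14,0,38],[-0.6,-2.5,0.2,0,0.28,0,38],[-0.8,-2.5,0.3,0,0.42,0,38],[-1.2,-2.5,0.4,0,0.56,0,38]]
  ]
}}

```text
t: 3.05
eef_pos: [0.5298, 0.3344, 0.0979]
ee_rot: [[0.409, 0.001, -0.913], [0.913, 0.002, 0.409], [0.002, -1.0, -0.0]]
wrist_force: [0.4, 0.9, -0.1]
grip_width: 0.0399
```

```bash
python3 -c "
from h import *
s=bot.state();print(s['eef_pos'],s['t'],s['grip_width'],s['wrist_force'],s['wrist_torque'])
wimg('w3')"
```

```text
[0.52977395 0.33444426 0.09793308] 3.05 0.039888156281738314 [ 0.41568306  0.869997   -0.13294633] [ 0.19605019 -0.06616871 -0.02587663]
```

View pics/w3.png

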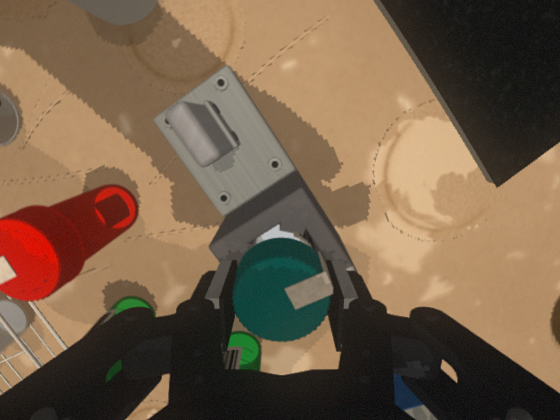

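```bash
cat >> h.py <<'E'
def strip(n,roi,zt=.102,sat=80,val=60):
    im,D,st,C=load(n); hsv=cv2.cvtColor(im,cv2.COLOR_BGR2HSV)
    r0,r1,c0,c1=roi; m=np.zeros(D.shape,np.uint8)
    m[r0:r1,c0:c1]=((hsv[...,1]<sat)&(hsv[...,2]>val))[r0:r1,c0:c1]
    m=cv2.morphologyEx(m,cv2.MORPH_OPEN,np.ones((3,3),np.uint8))
    ks,_=cv2.findContours(m,cv2.RETR_EXTERNAL,cv2.CHAIN_APPROX_NONE); k=max(ks,key=cv2.contourArea)
    w=np.array([onz(C,u,v,zt)[:2] for u,v in k[:,0]])
    rect=cv2.minAreaRect(w.astype(np.float32)); bp=cv2.boxPoints(rect)
    e=[bp[1]-bp[0],bp[2]-bp[1]]; L=max(e,key=np.linalg.norm)
    print("strip c",np.round(rect[0],4),"sz",np.round(rect[1],4),"az mod180",np.degrees(np.arctan2(L[1],L[0])).round(1))
    a=cv2.approxPolyDP(k,3,True)[:,0]; 
    for u,v in a: print(u,v,onz(C,u,v,zt)[:2].round(4))
    o=im.copy(); cv2.drawContours(o,[k],-1,(0,0,255),1); return o[r0:r1,c0:c1]
E
python3 - <<'E'
from h import *
for n,roi in (("w1",(220,250,280,315)),("w2",(240,285,268,322)),("w3",(262,316,278,337))):
    o=strip(n,roi); cv2.imwrite(f"pics/{n}s.png",cv2.resize(o,None,fx=6,fy=6))
E
```

```text
strip c [0.5225 0.345 ] sz [0.0308 0.0315] az mod180 -85.4
280 220 [0.5084 0.3281]
300 227 [0.5141 0.3485]
287 235 [0.5235 0.3364]
291 243 [0.5317 0.3411]
304 238 [0.5253 0.3537]
304 249 [0.5371 0.3549]
311 249 [0.5366 0.362 ]
309 220 [0.5061 0.3567]
strip c [0.5237 0.3473] sz [0.0242 0.0214] az mod180 8.4
278 260 [0.524  0.3365]
285 277 [0.5328 0.3414]
311 267 [0.5253 0.3537]
310 284 [0.5348 0.3549]
319 283 [0.5336 0.3594]
320 240 [0.5103 0.3556]
305 240 [0.5114 0.3482]
305 248 [0.5156 0.3489]
strip c [0.5275 0.3465] sz [0.0147 0.0192] az mod180 -88.6
325 262 [0.5206 0.356 ]
321 262 [0.5199 0.3546]
321 272 [0.5238 0.353 ]
285 288 [0.5244 0.3375]
295 309 [0.5347 0.3374]
333 293 [0.5343 0.3539]
```

View pics/w3s.png

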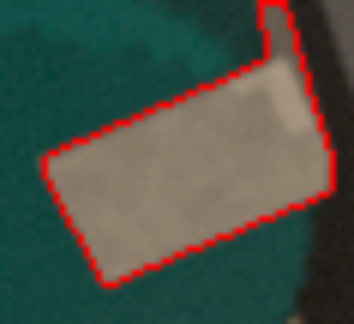

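{"op": "jog_arm", "data": {
  "motion": [
    [[-0.2,0,0.1,0,0.14,0,38],[-0.4,0,0.2,0,0.28,0,38],[-0.6,0,0.3,0,0.42,0,38],[-0.8,0,0.4,0,0.56,0,38],[-1.0,0,0.4,0,0.7,0,38]]
  ]
}}

```text
t: 3.6
eef_pos: [0.5291, 0.3337, 0.0978]
ee_rot: [[0.9, 0.001, -0.437], [0.437, 0.001, 0.9], [0.002, -1.0, 0.001]]
wrist_force: [0.5, 1.1, -1.2]
grip_width: 0.0399
```

{"op": "jog_arm", "data": {
  "motion": [
    [[-0.2,0,0.1,0,0.14,0,38],[-0.4,0,0.2,0,0.28,0,38],[-0.6,0,0.3,0,0.42,0,38],[-0.8,0,0.4,0,0.56,0,38],[-1.0,0,0.4,0,0.7,0,38]]
  ]
}}

```text
t: 4.1
eef_pos: [0.5283, 0.3336, 0.0978]
ee_rot: [[0.969, 0.002, 0.245], [-0.245, 0.001, 0.969], [0.001, -1.0, 0.002]]
wrist_force: [0.9, 0.8, -1.5]
grip_width: 0.0398
```

{"op": "jog_arm", "data": {
  "motion": [
    [[0,0,0,0,0.02,0,38],[0,0,0,0,0.02,0,38]]
  ]
}}

```text
t: 4.3
eef_pos: [0.5283, 0.3336, 0.0977]
ee_rot: [[0.966, 0.002, 0.258], [-0.258, 0.001, 0.966], [0.001, -1.0, 0.001]]
wrist_force: [1.5, 0.9, 0.3]
grip_width: 0.0397
```

```bash
python3 -c "
from h import *
s=bot.state();print(s['eef_pos'],s['t'],s['grip_width'],s['wrist_force'],s['wrist_torque'],s['ee_rot'][:,0],s['q'])
wimg('w4')"
```

```text
[0.52828078 0.33362358 0.09767074] 4.3 0.03966571041354223 [1.53046109 0.8725942  0.25360278] [ 0.26310055 -0.30292355  0.00273094] [ 0.96606682 -0.25828915  0.00126963] [-0.97545729  0.7272731   0.50379339  1.95441631 -0.59591189  0.60861617
 -0.33899187]
```

View pics/w4.png

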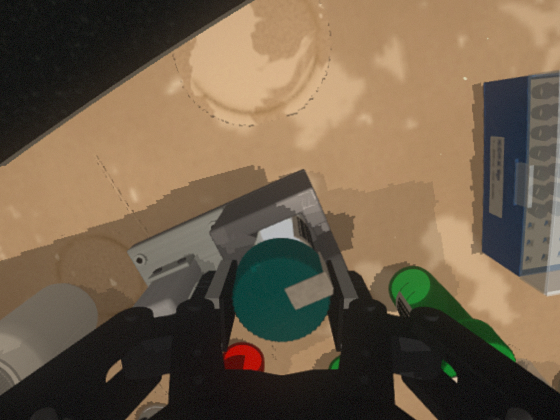

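```bash
python3 - <<'E'
from h import *
o=strip("w4",(262,316,278,334))
im,D,st,C=load("w4")
cv2.imwrite("pics/w4c.png",cv2.resize(im[150:330,120:370],None,fx=3.2,fy=3.2,interpolation=cv2.INTER_CUBIC))
E
```

```text
strip c [0.5406 0.3367] sz [0.0192 0.0148] az mod180 10.3
325 262 [0.5488 0.3451]
321 262 [0.5473 0.3455]
320 273 [0.5459 0.3411]
285 288 [0.5312 0.3383]
295 309 [0.5327 0.3282]
333 293 [0.5489 0.3313]
```

View pics/w4c.png

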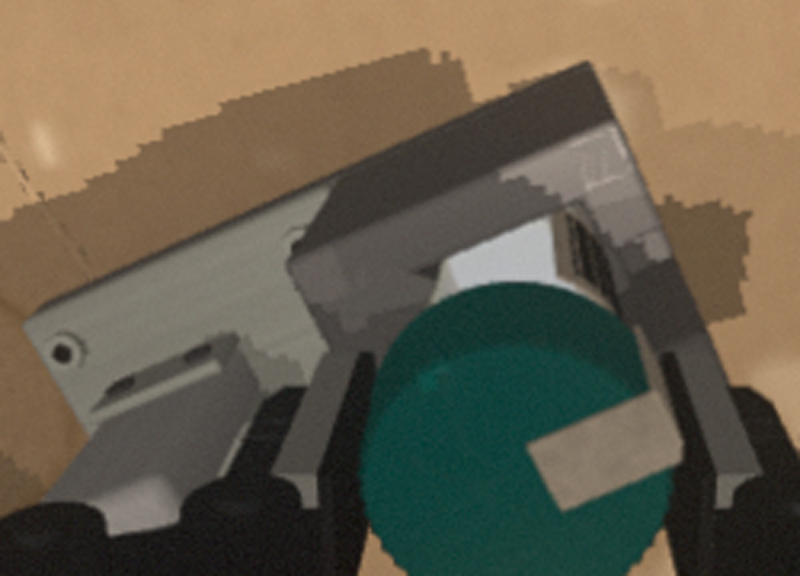

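```bash
python3 - <<'E'
from h import *
im,D,st,C=load("w4")
f=lambda u,v,z:onz(C,120+u/3.2-.35,150+v/3.2-.35,z)[:2]
for a,b,z in [((288,265),(620,125),.064),((620,125),(725,385),.064),((28,325),(335,183),.008),((590,62),(620,125),0.03)]:
    d=f(*b,z)-f(*a,z); print(f(*a,z).round(4),f(*b,z).round(4),np.degrees(np.arctan2(d[1],d[0])).round(2),np.hypot(*d))
E
```

```text
[0.4984 0.3575] [0.5527 0.3657] 8.53 0.05491831209805896
[0.5527 0.3657] [0.5592 0.3205] -81.83 0.04561069789794816
[0.4229 0.3439] [0.4964 0.3567] 9.9 0.07465335104795442
[0.5517 0.3707] [0.5542 0.3583] -78.61 0.012643000221632823
```

{"op": "jog_arm", "data": {
  "motion": [
    [[0,0,0,0,0.03,0,38],[0,0,0,0,0.03,0,38],[0,0,0,0,0.03,0,60],[0,0,0,0,0.03,0,60],[0,-40,0,0,0.03,0,70]]
  ]
}}

```text
t: 4.85
eef_pos: [0.5232, 0.3309, 0.1328]
ee_rot: [[0.957, -0.011, 0.29], [-0.29, -0.006, 0.957], [-0.008, -1.0, -0.009]]
wrist_force: [-0.5, 0.7, 0.5]
grip_width: 0.0699
```

```bash
python3 -c "
from h import *
s=bot.state();print(s['eef_pos'],s['t'],s['grip_width'],s['wrist_force'],s['q'])
rel([.475,.33,.26],np.radians(98.5))
print(0.35)"
```

```text
[0.52315519 0.33094486 0.13280186] 4.85 0.06993885634566209 [-0.54282413  0.6905779   0.47904   ] [-1.01443146  0.6844838   0.56013348  1.94534608 -0.56062467  0.68434766
 -0.39939069]
shift [ -46.9 -126.7  -16.1] rot [-0.0025 -2.0136 -0.0147]
0.35
```

```bash
python3 -c "
from h import *
rel([.58,.342,.22],np.radians(98.5))"
```

```text
shift [ 50.5 -87.9  26.3] rot [-0.0025 -2.0136 -0.0147]
```

{"op": "jog_arm", "data": {
  "motion": [
    [[10,-40,6,0,-0.15,0,70],[50,-88,26,0,-0.3,0,70],[50,-88,26,0,-0.45,0,70],[50,-88,26,0,-0.6,0,70],[50,-88,26,0,-0.75,0,70]]
  ]
}}

```text
t: 5.35
eef_pos: [0.5831, 0.3424, 0.2255]
ee_rot: [[0.896, -0.0, -0.445], [0.445, -0.001, 0.896], [-0.001, -1.0, -0.0]]
wrist_force: [-0.3, 0.2, -0.6]
grip_width: 0.0699
```

{"op": "jog_arm", "data": {
  "motion": [
    [[0,0,0,0,-0.15,0,70],[0,0,0,0,-0.3,0,70],[0,0,0,0,-0.45,0,70],[0,0,0,0,-0.6,0,70],[0,0,0,0,-0.75,0,70]]
  ]
}}

```text
t: 5.85
eef_pos: [0.5821, 0.3422, 0.2244]
ee_rot: [[0.352, -0.002, -0.936], [0.936, -0.002, 0.352], [-0.002, -1.0, 0.001]]
wrist_force: [-0.4, -0.9, 0.3]
grip_width: 0.0699
```

```bash
python3 -c "
from h import *
s=bot.state();print(s['eef_pos'],s['t'],s['q'])
rel([.58,.342,.22],np.radians(98.5))"
```

```text
[0.58211882 0.34218779 0.22444389] 5.85 [-0.74720403  0.56462457  0.22065101  1.754166   -0.15700467  0.84275238
  0.75649432]
shift [-0.9  4.4  1.9] rot [-0.0019 -0.508  -0.002 ]
```

{"op": "jog_arm", "data": {
  "motion": [
    [[0,0,0,0,-0.15,0,70],[0,0,0,0,-0.3,0,70],[0,0,0,0,-0.45,0,70],[0,0,0,0,-0.5,0,70],[0,0,0,0,-0.5,0,70]]
  ]
}}

```text
t: 6.35
eef_pos: [0.5824, 0.3421, 0.2245]
ee_rot: [[-0.133, -0.002, -0.991], [0.991, -0.001, -0.133], [-0.001, -1.0, 0.002]]
wrist_force: [-0.3, -0.6, 0.0]
grip_width: 0.0703
```

```bash
python3 -c "
from h import *
s=bot.state();print(s['eef_pos'],s['t'])
st,im,d,C=wimg('w5')
cv2.imwrite('pics/w5c.png',cv2.resize(im[60:330,190:370],None,fx=3,fy=2.2,interpolation=cv2.INTER_CUBIC))
cv2.imwrite('pics/w5d.png',cv2.resize(im[100:250,200:350],None,fx=4,fy=4,interpolation=cv2.INTER_CUBIC))
"
```

```text
[0.58239353 0.34206514 0.22450622] 6.35
```

View pics/w5.png

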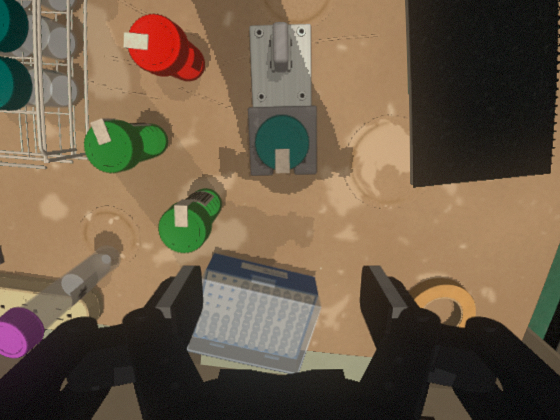

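View pics/w5d.png

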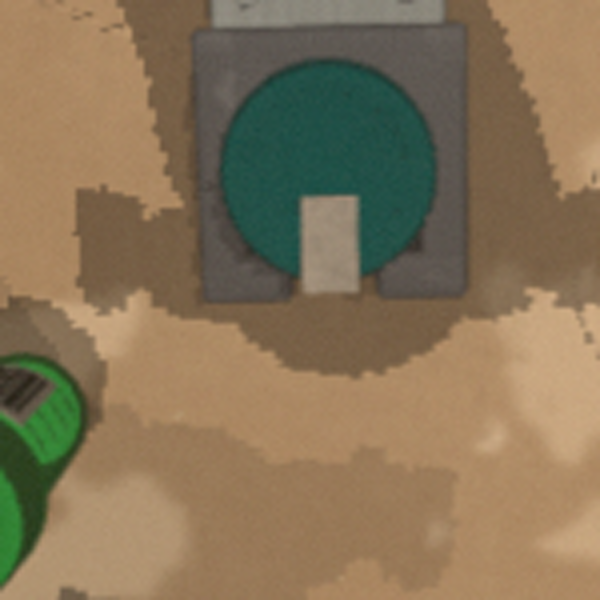

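```bash
python3 - <<'E'
from h import *
im,D,st,C=load("w5")
f=lambda u,v,z:onz(C,200+u/4-.4,100+v/4-.4,z)[:2]
H=np.array([f(194,30,.064),f(466,25,.064),f(467,297,.064),f(203,300,.064)]); print(H.round(4),H.mean(0))
cap=[f(u,v,.102) for u,v in((221,167),(436,167),(328,60),(328,276))]; print(np.mean(cap,0),np.array(cap).round(4))
for a,b,z in [((194,30),(203,300),.064),((466,25),(467,297),.064),((301,197),(303,292),.102),((358,196),(360,291),.102),((203,300),(467,297),.064),((194,30),(466,25),.064)]:
    d=f(*b,z)-f(*a,z);print(np.degrees(np.arctan2(d[1],d[0])).round(2),np.hypot(*d).round(4))
cv2.imwrite('pics/w5p.png',cv2.resize(im[10:120,230:330],None,fx=5,fy=5,interpolation=cv2.INTER_CUBIC))
y=np.radians(8.5); e=np.array([np.cos(y),np.sin(y)]); print("plate",H.mean(0)-.075*e)
rel([*(H.mean(0)-.075*e),.15],np.radians(98.5))
E
```

```text
[[0.5063 0.3039]
 [0.498  0.358 ]
 [0.5524 0.367 ]
 [0.5606 0.3119]] [0.52931869 0.33517051]
[0.52770236 0.33404557] [[0.53   0.315 ]
 [0.5248 0.3531]
 [0.5091 0.3315]
 [0.5468 0.3366]]
8.41 0.0548
9.4 0.0552
8.72 0.0171
9.32 0.0171
98.43 0.0557
98.78 0.0547
plate [0.4551425  0.32408481]
shift [ -1.1  74.8 128.5] rot [-0.0018 -0.0156 -0.001 ]
```

View pics/w5p.png

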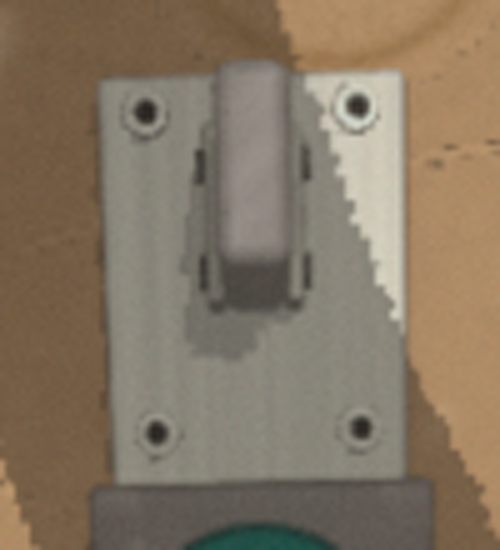

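```bash
python3 - <<'E'
from h import *
z=np.load("side0.npz"); C=cam("side"); im=z["im"]
f=lambda u,v,zz:onz(C,310+u/5.7-.4,210+v/5.7-.4,zz)
print("plate near-left corner",f(122,378,.006)); print("plate right front",f(235,535,.006),f(233,538,0))
print("plate far right",f(705,410,.006))
print("fence top",f(234,456,.038),f(525,392,.038),f(235,452,.038))
print("face bottom left/right",f(405,312,.006))
print("face top left, right", f(430,125,.108),f(598,245,.108))
cv2.imwrite("pics/rs.png",cv2.resize(im[215:300,325:440],None,fx=6.9,fy=6.9,interpolation=cv2.INTER_CUBIC))
z=np.load("scene0.npz"); C=cam("scene")
g=lambda u,v,zz:onz(C,270+u/6-.4,125+v/6-.4,zz)
print("scene: face top",g(270,140,.108),g(445,115,.108)); print("fence top",g(430,240,.038),g(580,330,.038)); print("plate corner",g(588,398,.006))
E
```

```text
plate near-left corner [ 0.52162816 -0.17082976  0.006     ]
plate right front [ 0.5048297  -0.27129239  0.006     ] [ 0.50757502 -0.26757562  0.        ]
plate far right [ 0.73258022 -0.30725343  0.006     ]
fence top [ 0.50796554 -0.26098196  0.038     ] [ 0.63904638 -0.28691229  0.038     ] [ 0.50978305 -0.25930413  0.038     ]
face bottom left/right [ 0.66371092 -0.19372623  0.006     ]
face top left, right [ 0.65982118 -0.19158485  0.108     ] [ 0.65902759 -0.28980831  0.108     ]
scene: face top [ 0.66681611 -0.1929448   0.108     ] [ 0.64286179 -0.29214037  0.108     ]
fence top [ 0.64328364 -0.28929099  0.038     ] [ 0.51802448 -0.27369004  0.038     ]
plate corner [ 0.50555645 -0.27118436  0.006     ]
```

View pics/rs.png

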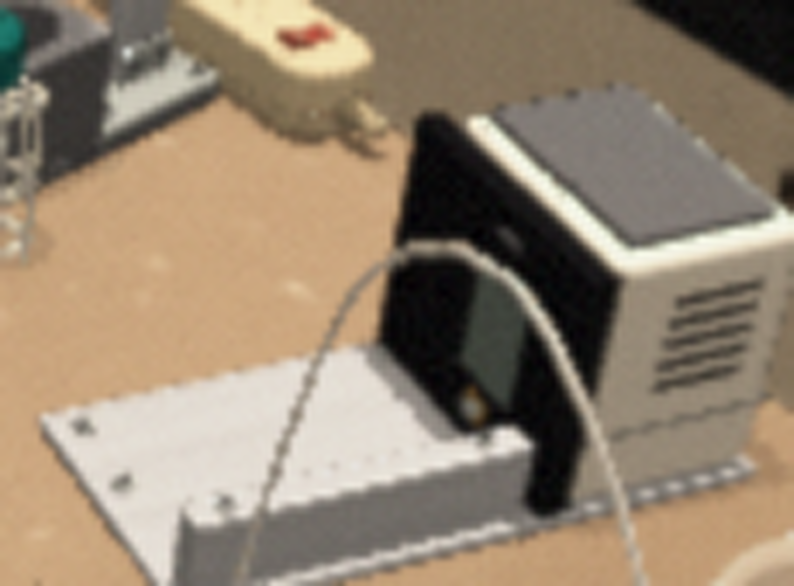

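```bash
python3 - <<'E'
from h import *
z=np.load("side0.npz"); C=cam("side"); P=cloud(C,z["d"])
for u,v in [(385,252),(362,275),(356,300),(352,320),(410,285),(420,310),(450,265),(480,210),(395,249)]:
    w=P[v-3:v+4,u-3:u+4].reshape(-1,3); dd=z["d"][v-3:v+4,u-3:u+4].ravel(); i=np.argmin(np.where(dd>0,dd,9)); print(u,v,w[i].round(3))
rel([.58,-.22,.33],np.radians(80))
E
```

```text
385 252 [ 0.36  -0.474  0.334]
362 275 [ 0.583 -0.215  0.008]
356 300 [ 0.359 -0.437  0.225]
352 320 [ 0.346 -0.447  0.188]
410 285 [ 0.358 -0.523  0.316]
420 310 [ 0.359 -0.539  0.291]
450 265 [ 0.889 -0.25  -0.033]
480 210 [ 0.816 -0.312  0.193]
395 249 [ 0.36  -0.485  0.339]
shift [-557.1 -104.7   77.1] rot [-0.0016  0.3073 -0.0013]
```

{"op": "jog_arm", "data": {
  "motion": [
    [[0,-50,0,0,0,0,70],[-557,-105,77,0,0.15,0,70],[-557,-105,77,0,0.3,0,70],[-557,-105,77,0,0.3,0,70],[-557,-105,77,0,0.3,0,70]]
  ]
}}

```text
t: 6.9
eef_pos: [0.5817, 0.1422, 0.2947]
ee_rot: [[0.166, -0.001, -0.986], [0.986, -0.001, 0.166], [-0.001, -1.0, 0.0]]
wrist_force: [1.3, 0.3, -0.3]
grip_width: 0.0697
```

```bash
python3 -c "
from h import *
s=bot.state();print(s['eef_pos'],s['t'])
rel([.58,-.22,.33],np.radians(80))"
```

```text
[0.58166835 0.14223425 0.29472864] 6.9
shift [-357.5  -35.   -58.3] rot [-0.0004  0.0081 -0.0008]
```

{"op": "jog_arm", "data": {
  "motion": [
    [[-357,-35,-58,0,0,0,70],[-357,-35,-58,0,0,0,70],[-357,-35,-58,0,0,0,70],[-357,-35,-58,0,0,0,70],[-357,-35,-58,0,0,0,70]]
  ]
}}

```text
t: 7.4
eef_pos: [0.5804, -0.1066, 0.3188]
ee_rot: [[0.166, -0.001, -0.986], [0.986, 0.0, 0.166], [-0.0, -1.0, 0.001]]
wrist_force: [0.6, -0.3, 0.5]
grip_width: 0.0699
```

{"op": "jog_arm", "data": {
  "motion": [
    [[-110,-5,-18,0,0,0,70],[-110,-5,-18,0,0,0,70],[-110,-5,-18,0,0,0,70],[-110,-5,-18,0,0,0,70]]
  ]
}}

```text
t: 7.8
eef_pos: [0.5797, -0.2195, 0.3237]
ee_rot: [[0.172, -0.001, -0.985], [0.985, -0.001, 0.172], [-0.001, -1.0, 0.001]]
wrist_force: [0.3, 0.1, 0.3]
grip_width: 0.0699
```

```bash
python3 -c "
from h import *
s=bot.state();print(s['eef_pos'],s['t'],s['q'])
wimg('w6')"
```

```text
[ 0.57965263 -0.21950474  0.32367931] 7.8 [ 0.07715424  0.39304186  0.28978533  1.79034718 -0.13058638  0.97727156
  1.81755712]
```

View pics/w6.png

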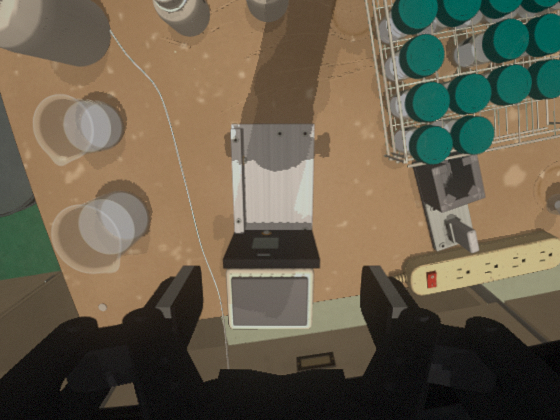

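```bash
python3 -c "
from h import *
im,D,st,C=load('w6')
cv2.imwrite('pics/w6c.png',cv2.resize(im[115:275,215:330],None,fx=4,fy=3.7,interpolation=cv2.INTER_CUBIC))
cv2.imwrite('pics/w6c.png',cv2.resize(im[115:275,215:330],None,fx=3.75,fy=3.75,interpolation=cv2.INTER_CUBIC))
"
```

```text
(no output)
```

View pics/w6c.png

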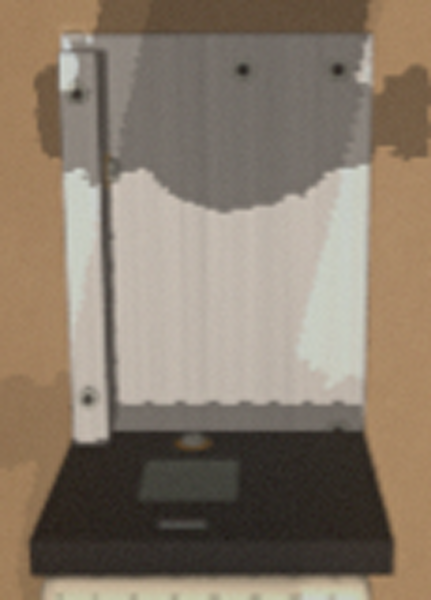

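```bash
python3 - <<'E'
from h import *
im,D,st,C=load("w6")
f=lambda u,v,z:onz(C,215+u/3.75-.4,115+v/3.75-.4,z)[:2]
def L(n,a,b,z,off=0):
    p,q=f(*a,z),f(*b,z); d=q-p; print(n,p.round(4),q.round(4),"az",(np.degrees(np.arctan2(d[1],d[0]))-off).round(2),"len",np.hypot(*d).round(4))
L("fence in top",(102,52),(110,440),.038)
L("fence out top",(64,50),(76,440),.038)
L("face bottom",(110,432),(367,432),.006,90)
L("face top",(32,542),(392,542),.108,90)
L("plate front",(62,33),(371,35),.006,90)
L("plate left edge",(371,35),(365,432),.006)
E
```

```text
fence in top [ 0.5123 -0.2561] [ 0.6384 -0.279 ] az -10.29 len 0.1282
fence out top [ 0.5097 -0.2678] [ 0.6365 -0.2905] az -10.14 len 0.1288
face bottom [ 0.6454 -0.2839] [ 0.6613 -0.1914] az -9.75 len 0.0939
face top [ 0.6433 -0.2955] [ 0.6608 -0.193 ] az -9.71 len 0.104
plate front [ 0.504  -0.2719] [ 0.5224 -0.1695] az -10.21 len 0.1041
plate left edge [ 0.5224 -0.1695] [ 0.6612 -0.1921] az -9.26 len 0.1406
```

```bash
python3 -c "
from h import *
rel([.4552,.3237,.25],np.radians(98.8))"
```

```text
shift [511.3  73.9 213.7] rot [-0.0009 -0.3218  0.0008]
```

{"op": "jog_arm", "data": {
  "motion": [
    [[511,74,214,0,-0.06,0,40],[511,74,214,0,-0.12,0,40],[511,74,214,0,-0.18,0,40],[511,74,214,0,-0.24,0,40],[511,74,214,0,-0.32,0,40]]
  ]
}}

```text
t: 8.35
eef_pos: [0.5224, 0.0303, 0.2903]
ee_rot: [[-0.161, -0.001, -0.987], [0.987, 0.001, -0.161], [0.002, -1.0, 0.001]]
wrist_force: [0.8, 0.6, 0.2]
grip_width: 0.04
```

```bash
python3 -c "
from h import *
rel([.4552,.3237,.20],np.radians(98.8)); print(bot.state()['eef_pos'])"
```

```text
shift [300.2  90.8  18.9] rot [-0.0005  0.0083  0.0015]
[0.52235191 0.03034407 0.290314  ]
```

{"op": "jog_arm", "data": {
  "motion": [
    [[300,90,19,0,0,0,40],[300,90,19,0,0,0,40],[300,90,19,0,0,0,40],[300,90,19,0,0,0,40],[300,90,19,0,0,0,40]]
  ]
}}

```text
t: 8.85
eef_pos: [0.4694, 0.2634, 0.2184]
ee_rot: [[-0.158, -0.001, -0.987], [0.987, 0.001, -0.158], [0.001, -1.0, 0.001]]
wrist_force: [1.5, 0.5, 0.9]
grip_width: 0.0401
```

```bash
python3 -c "
from h import *
rel([.4552,.3237,.12],np.radians(98.8)); print(bot.state()['eef_pos'])"
```

```text
shift [61.6 98.5  4.4] rot [-0.001   0.0052  0.0013]
[0.46941358 0.26344755 0.21843142]
```

{"op": "jog_arm", "data": {
  "motion": [
    [[61,40,4,0,0,0,40],[61,80,4,0,0,0,40],[61,98,4,0,0,0,40],[61,98,4,0,0,0,40],[61,98,4,0,0,0,40]]
  ]
}}

```text
t: 9.35
eef_pos: [0.4577, 0.3198, 0.121]
ee_rot: [[-0.156, -0.001, -0.988], [0.988, -0.0, -0.156], [0.0, -1.0, 0.001]]
wrist_force: [1.1, 0.9, -0.1]
grip_width: 0.0399
```

```bash
python3 -c "
from h import *
wimg('w7'); s=rel([.4552,.3237,.054],np.radians(98.8)); print(bot.state()['eef_pos'],bot.state()['ee_rot'])"
```

```text
shift [ 4.6 68.   3.1] rot [0.0009 0.0016 0.0008]
[0.45889498 0.31952624 0.12196724] [[-1.54608251e-01  7.57105216e-04 -9.87975564e-01]
 [ 9.87975498e-01  9.68173907e-04 -1.54607498e-01]
 [ 8.39478018e-04 -9.99999245e-01 -8.97689077e-04]]
```

View pics/w7.png

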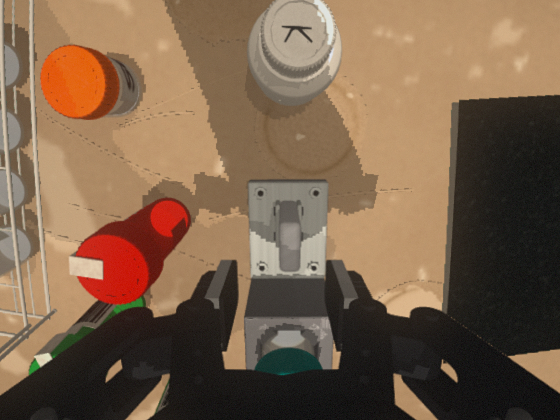

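```bash
python3 - <<'E'
from h import *
im,D,st,C=load("w7")
print(proj(C,[.4552,.3237,.07]))
cv2.imwrite('pics/w7c.png',cv2.resize(im[170:290,235:345],None,fx=5,fy=5,interpolation=cv2.INTER_CUBIC))
E
```

```text
(np.float64(290.23543156367913), np.float64(248.374422360667))
```

View pics/w7c.png

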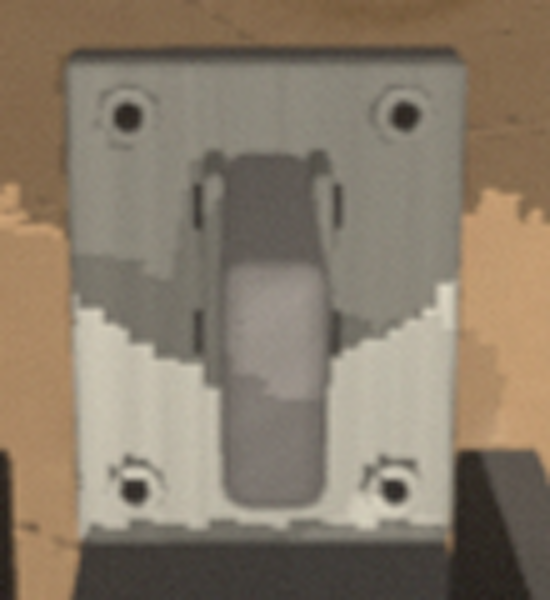

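{"op": "jog_arm", "data": {
  "motion": [
    [[4.6,34,3,0,0,0,40],[4.6,67,3,0,0,0,40],[4.6,67,3,0,0,0,40],[4.6,67,3,0,0,0,30],[4.6,67,3,0,0,0,30]]
  ]
}}

```text
t: 9.9
eef_pos: [0.457, 0.3232, 0.0561]
ee_rot: [[-0.153, 0.003, -0.988], [0.988, 0.002, -0.153], [0.002, -1.0, -0.003]]
wrist_force: [-0.7, -0.1, 0.8]
grip_width: 0.03
```

```bash
python3 -c "
from h import *
rel([.4552,.3237,.054],np.radians(98.8)); print(bot.state()['eef_pos'],bot.state()['wrist_force'])"
```

```text
shift [0.7 2.1 1.7] rot [ 0.0034 -0.0003  0.0017]
[0.45698244 0.32322876 0.0561216 ] [-0.72625921 -0.09091095  0.76500077]
```

Close with firm grip.

{"op": "jog_arm", "data": {
  "motion": [
    [[0.5,1,1,0,0,0,22],[0.5,1,1,0,0,0,5],[0.5,1,1,0,0,0,5],[0.5,1,1,0,0,0,5],[0.5,1,1,0,0,0,5]]
  ],
  "squeeze": 110
}}

```text
t: 10.4
eef_pos: [0.455, 0.3238, 0.0544]
ee_rot: [[-0.154, 0.002, -0.988], [0.988, 0.002, -0.154], [0.001, -1.0, -0.002]]
wrist_force: [-0.9, 0.4, 7.3]
grip_width: 0.0104
```

```bash
python3 -c "
from h import *
s=bot.state(); print(s)"
```

```text
{'t': 10.4, 'q': array([-0.72568227,  0.68212286,  0.03636863,  2.10249045, -0.0663896 ,
        0.35589828,  1.08970657]), 'dq': array([-0.00050414,  0.00028931, -0.00137959,  0.00182446, -0.00047957,
       -0.00085728, -0.00046527]), 'effort': array([ 3.59143680e-01, -4.42546463e+01,  1.59365885e+00, -7.91860163e+00,
        5.11382287e-02, -2.91857142e-01,  4.30928206e-02]), 'eef_pos': array([0.45501241, 0.32379674, 0.05439971]), 'ee_rot': array([[-0.15355651,  0.00150451, -0.98813872],
       [ 0.98813906,  0.00151136, -0.15355426],
       [ 0.00126241, -0.99999773, -0.00171875]]), 'wrist_force': array([-0.93140752,  0.35254962,  7.31194915]), 'wrist_torque': array([-0.22694426,  0.1660758 , -0.08535703]), 'grip_width': 0.01041376507302822}
```

{"op": "jog_arm", "data": {
  "motion": [
    [[0,-10,0,0,0,0,5],[0,-30,0,0,0,0,5],[0,-60,0,0,0,0,5],[0,-95,0,0,0,0,5],[0,-130,0,0,0,0,5]]
  ]
}}

```text
t: 10.9
eef_pos: [0.4532, 0.322, 0.1838]
ee_rot: [[-0.154, -0.002, -0.988], [0.988, -0.002, -0.154], [-0.001, -1.0, 0.003]]
wrist_force: [0.2, 0.9, -3.7]
grip_width: 0.0104
```

{"op": "jog_arm", "data": {
  "motion": [
    [[0,-30,0,0,0,0,5],[0,-50,0,0,0,0,5],[0,-60,0,0,0,0,5],[0,-60,0,0,0,0,5]]
  ]
}}

```text
t: 11.3
eef_pos: [0.4544, 0.323, 0.244]
ee_rot: [[-0.153, 0.001, -0.988], [0.988, 0.001, -0.153], [0.001, -1.0, -0.001]]
wrist_force: [0.1, 1.1, -4.1]
grip_width: 0.0104
```

```bash
python3 -c "
from h import *
s=bot.state(); print(s['eef_pos'],s['wrist_force'],s['wrist_torque'],s['grip_width'],s['ee_rot']); wimg('w8'); im,d=bot.get_image('side'); cv2.imwrite('pics/s8.png',im)
rel([.5485-.05,-.2352+.22,.27],np.radians(80))"
```

```text
[0.45441822 0.32300575 0.2439645 ] [ 0.09460353  1.07040066 -4.12580264] [-0.01785224  0.07195609 -0.0267743 ] 0.010355917259462338 [[-1.53476376e-01  1.16159408e-03 -9.88151635e-01]
 [ 9.88151914e-01  1.08384109e-03 -1.53475145e-01]
 [ 8.92723524e-04 -9.99998738e-01 -1.31417541e-03]]
shift [-340.5  -27.6    7.4] rot [-0.002   0.3288 -0.0016]
```

View pics/w8.png

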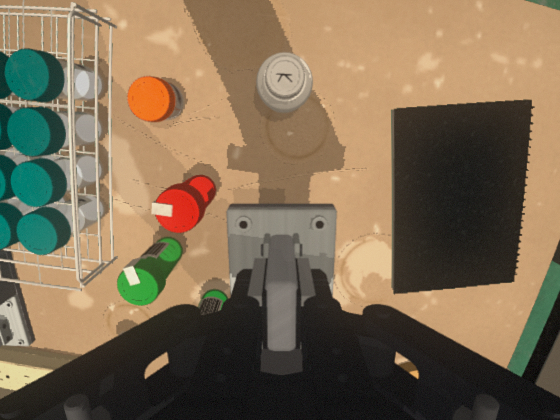

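View pics/s8.png

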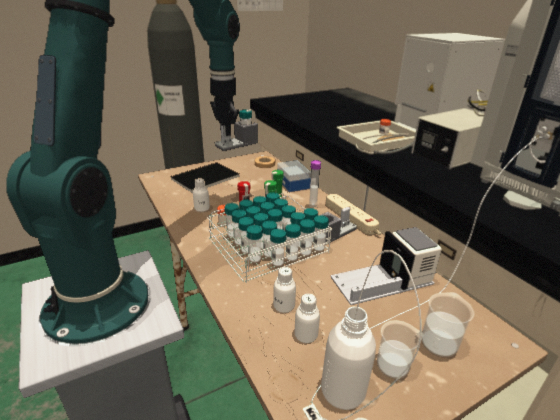

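```bash
python3 -c "
from h import *
rel([.5322,-.2170,.25],np.radians(80))"
```

```text
shift [-545.    -7.4    5.1] rot [-0.002   0.3288 -0.0016]
```

{"op": "jog_arm", "data": {
  "motion": [
    [[-15,-6,0,0,0.02,0,5],[-45,-6,0,0,0.06,0,5],[-80,-6,1,0,0.11,0,5],[-120,-6,1,0,0.16,0,5],[-160,-6,2,0,0.2,0,5]]
  ]
}}

```text
t: 11.9
eef_pos: [0.4764, 0.1618, 0.2481]
ee_rot: [[0.049, -0.002, -0.999], [0.999, -0.002, 0.049], [-0.002, -1.0, 0.002]]
wrist_force: [1.4, 0.1, -3.7]
grip_width: 0.0106
```

```bash
python3 -c "
from h import *
rel([.5322,-.2170,.25],np.radians(80));print(bot.state()['eef_pos'])"
```

```text
shift [-375.6   -1.4  -74.1] rot [-0.0017  0.1259 -0.0018]
[0.47643733 0.16177978 0.24813407]
```

{"op": "jog_arm", "data": {
  "motion": [
    [[-40,0,-8,0,0.04,0,5],[-80,0,-16,0,0.08,0,5],[-120,0,-24,0,0.12,0,5],[-160,0,-32,0,0.125,0,5],[-200,0,-40,0,0.125,0,5]]
  ]
}}

```text
t: 12.4
eef_pos: [0.5065, -0.0398, 0.2482]
ee_rot: [[0.172, -0.003, -0.985], [0.985, -0.001, 0.172], [-0.001, -1.0, 0.002]]
wrist_force: [1.5, 0.5, -3.5]
grip_width: 0.0105
```

{"op": "jog_arm", "data": {
  "motion": [
    [[-40,0,-1,0,0,0,5],[-80,0,-2,0,0,0,5],[-115,0,-3,0,0,0,5],[-145,0,-4,0,0,0,5],[-165,0,-4,0,0,0,5]]
  ]
}}

```text
t: 12.9
eef_pos: [0.4812, -0.2041, 0.2482]
ee_rot: [[0.175, -0.003, -0.985], [0.985, -0.001, 0.175], [-0.002, -1.0, 0.003]]
wrist_force: [-0.1, 1.1, -3.4]
grip_width: 0.0102
```

```bash
python3 -c "
from h import *
rel([.5322,-.2170,.25],np.radians(80));s=bot.state();print(s['eef_pos'],s['t'],s['wrist_force'])"
```

```text
shift [ -3.8  -1.9 -52.4] rot [-0.0026 -0.0014 -0.0016]
[ 0.48122495 -0.20410271  0.24819937] 12.9 [-0.11858249  1.10400122 -3.39187786]
```

{"op": "jog_arm", "data": {
  "motion": [
    [[-2,0,-20,0,0,0,5],[-4,0,-40,0,0,0,5],[-4,0,-52,0,0,0,5],[-4,25,-52,0,0,0,5],[-4,55,-52,0,0,0,5]]
  ]
}}

```text
t: 13.4
eef_pos: [0.535, -0.2137, 0.194]
ee_rot: [[0.17, 0.002, -0.985], [0.985, -0.001, 0.17], [-0.001, -1.0, -0.002]]
wrist_force: [-0.3, -0.5, -4.2]
grip_width: 0.0103
```

{"op": "jog_arm", "data": {
  "motion": [
    [[0,35,0,0,0,0,5],[0,65,0,0,0,0,5],[0,85,0,0,0,0,5],[0,95,0,0,0,0,5],[0,95,0,0,0,0,5]]
  ]
}}

```text
t: 13.9
eef_pos: [0.5329, -0.2128, 0.0975]
ee_rot: [[0.17, -0.004, -0.985], [0.985, 0.001, 0.17], [0.0, -1.0, 0.004]]
wrist_force: [-0.3, 0.9, -3.1]
grip_width: 0.0106
```

```bash
python3 -c "
from h import *
s=bot.state();print(s['eef_pos'],s['t'],s['wrist_force'])
rel([.5322,-.2170,.06],np.radians(80))
wimg('w9')
for n in('side','scene'):
  im,d=bot.get_image(n); cv2.imwrite(f'pics/{n}9.png',im); np.savez(n+'9.npz',im=im,d=d)
a=cv2.resize(cv2.imread('pics/side9.png')[200:310,310:450],None,fx=4,fy=4,interpolation=cv2.INTER_CUBIC)
b=cv2.resize(cv2.imread('pics/scene9.png')[110:220,290:370],None,fx=3,fy=4,interpolation=cv2.INTER_CUBIC)
cv2.imwrite('pics/ab9.png',np.hstack([a,b]))"
```

```text
[ 0.53290817 -0.21276021  0.09745809] 13.9 [-0.32569403  0.85492411 -3.11699176]
shift [-4.3 37.5 -0.2] rot [-0.004   0.0036  0.0004]
```

View pics/ab9.png

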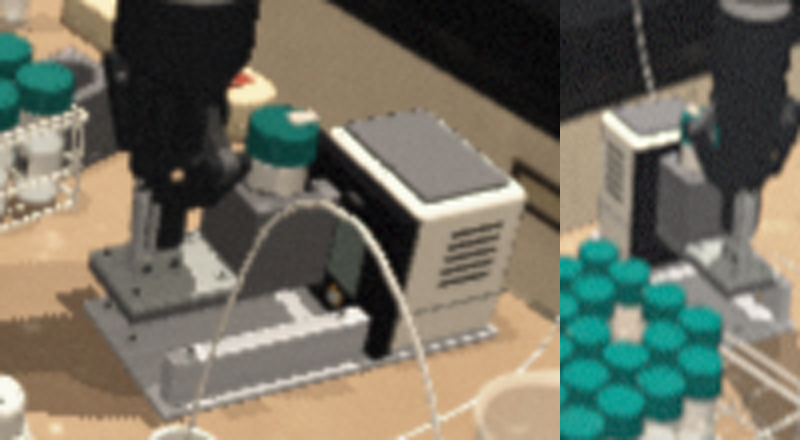

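View pics/w9.png

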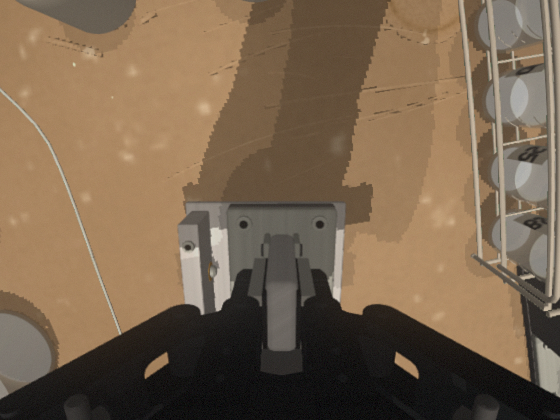

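{"op": "jog_arm", "data": {
  "motion": [
    [[-2,12,0,0,0,0,5],[-2,22,0,0,0,0,5],[-2,28,0,0,0,0,5],[-2,32,0,0,0,0,5],[-2,34,0,0,0,0,5]]
  ]
}}

```text
t: 14.55
eef_pos: [0.5337, -0.2149, 0.0643]
ee_rot: [[0.17, -0.001, -0.985], [0.985, 0.0, 0.17], [0.0, -1.0, 0.001]]
wrist_force: [0.1, 0.9, -3.7]
grip_width: 0.0107
```

{"op": "jog_arm", "data": {
  "motion": [
    [[0,1,0,0,0,0,5],[0,2,0,0,0,0,5],[0,2,0,0,0,0,5]]
  ]
}}

```text
t: 14.85
eef_pos: [0.5341, -0.215, 0.063]
ee_rot: [[0.17, 0.0, -0.985], [0.985, -0.0, 0.17], [-0.0, -1.0, -0.0]]
wrist_force: [0.7, -0.4, -4.5]
grip_width: 0.011
```

```bash
python3 -c "
from h import *
s=bot.state();print(s['eef_pos'],s['t'],s['wrist_force'],s['wrist_torque'])
rel([.5322,-.2170,.06],np.radians(80))"
```

```text
[ 0.53408072 -0.21501456  0.06302725] 14.85 [ 0.66926136 -0.43981712 -4.48409454] [0.03030005 0.14164714 0.06280705]
shift [-2.3  3.   1.5] rot [ 0.0003  0.0038 -0.    ]
```

{"op": "jog_arm", "data": {
  "motion": [
    [[0,1,0,0,0,0,5],[0,2,0,0,0,0,5],[0,3,0,0,0,0,5],[0,3,0,0,0,0,5]]
  ]
}}

```text
t: 15.25
eef_pos: [0.5339, -0.2149, 0.0605]
ee_rot: [[0.17, 0.0, -0.985], [0.985, 0.0, 0.17], [0.0, -1.0, -0.0]]
wrist_force: [-2.4, 1.2, 2.9]
grip_width: 0.0104
```

```bash
python3 -c "
from h import *
s=bot.state();print(s['eef_pos'],s['t'],s['wrist_force'],s['wrist_torque'])
rel([.5322,-.2170,.06],np.radians(80))"
```

```text
[ 0.53394709 -0.21493818  0.06046328] 15.25 [-2.39465488  1.1680112   2.9407295 ] [ 0.08324785  0.26704133 -0.01289159]
shift [-2.3  0.5  1.4] rot [0.0003 0.0037 0.0002]
```

{"op": "jog_arm", "data": {
  "motion": [
    [[-3,0,0,0,0,0,5],[-6,0,0,0,0,0,5],[-9,0,0,0,0,0,5],[-12,0,0,0,0,0,5],[-12,0,0,0,0,0,5]]
  ]
}}

```text
t: 15.75
eef_pos: [0.5333, -0.226, 0.0605]
ee_rot: [[0.169, 0.002, -0.986], [0.986, 0.001, 0.169], [0.001, -1.0, -0.002]]
wrist_force: [1.5, 4.7, 4.8]
grip_width: 0.0107
```

```bash
cat >> h.py <<'E'
def rep(yaw=-10.):
    s=bot.state(); a=np.radians(yaw); e=np.array([np.cos(a),np.sin(a)]); n=np.array([-np.sin(a),np.cos(a)])
    p=np.array(s['eef_pos']); F=np.array(s['wrist_force']); R=np.array(s['ee_rot'])
    print("t",round(s['t'],2),"e %.4f n %.4f z %.4f"%(p[:2]@e,p[:2]@n,p[2]),"Fe %.1f Fn %.1f Fz %.1f"%(F[:2]@e,F[:2]@n,F[2]),"T",np.round(s['wrist_torque'],2),"yaw %.2f"%np.degrees(np.arctan2(R[1,0],R[0,0])),"tilt x %.2f z %.2f deg"%(np.degrees(R[2,0]),np.degrees(R[2,2])),"w",round(s['grip_width'],4))
E
python3 -c "
from h import *
rep()"
```

```text
t 15.75 e 0.5645 n -0.1300 z 0.0605 Fe 0.7 Fn 4.9 Fz 4.8 T [ 0.82 -0.17  0.15] yaw 80.30 tilt x 0.06 z -0.12 deg w 0.0107
```

{"op": "jog_arm", "data": {
  "motion": [
    [[-2,0,0,0,0,0,5],[-4,0,0,0,0,0,5],[-6,0,0,0,0,0,5],[-6,0,0,0,0,0,5]]
  ]
}}

```text
t: 16.15
eef_pos: [0.5325, -0.2303, 0.0606]
ee_rot: [[0.167, 0.002, -0.986], [0.986, 0.003, 0.167], [0.003, -1.0, -0.001]]
wrist_force: [1.4, 6.2, 6.6]
grip_width: 0.0103
```

```bash
python3 -c "
from h import *
rep()"
```

```text
t 16.15 e 0.5644 n -0.1344 z 0.0606 Fe 0.3 Fn 6.4 Fz 6.6 T [ 1.53 -0.27  0.19] yaw 80.37 tilt x 0.17 z -0.08 deg w 0.0103
```

{"op": "jog_arm", "data": {
  "motion": [
    [[-2,-1,0,0,0,0,5],[-4,-1,0,0,0,0,5],[-4,-1,0,0,0,0,5]]
  ]
}}

```text
t: 16.45
eef_pos: [0.5319, -0.233, 0.0609]
ee_rot: [[0.168, 0.001, -0.986], [0.986, 0.005, 0.168], [0.005, -1.0, -0.0]]
wrist_force: [2.7, 9.0, 1.1]
grip_width: 0.0106
```

```bash
python3 -c "
from h import *
rep()"
```

```text
t 16.45 e 0.5643 n -0.1371 z 0.0609 Fe 1.1 Fn 9.3 Fz 1.1 T [ 2.05 -0.65  0.05] yaw 80.34 tilt x 0.27 z -0.02 deg w 0.0106
```

{"op": "jog_arm", "data": {
  "motion": [
    [[-2,0,0,0,0,0.004,5],[-3,0,0,0,0,0.006,5],[-3,0,0,0,0,0.006,5]]
  ]
}}

```text
t: 16.75
eef_pos: [0.5319, -0.233, 0.0609]
ee_rot: [[0.166, -0.0, -0.986], [0.986, 0.002, 0.166], [0.002, -1.0, 0.001]]
wrist_force: [4.1, 13.7, 3.5]
grip_width: 0.0109
```

```bash
python3 -c "
from h import *
rep()"
```

```text
t 16.75 e 0.5643 n -0.1371 z 0.0609 Fe 1.6 Fn 14.2 Fz 3.5 T [ 3.08 -0.85 -0.04] yaw 80.42 tilt x 0.12 z 0.04 deg w 0.0109
```

{"op": "jog_arm", "data": {
  "motion": [
    [[2,0,-2,0,0,0,5],[2,0,-5,0,0,0,5],[2,0,-8,0,0,0,5],[2,0,-11,0,0,0,5],[2,0,-13,0,0,0,5]]
  ]
}}

```text
t: 17.25
eef_pos: [0.533, -0.2329, 0.0604]
ee_rot: [[0.169, -0.021, -0.985], [0.986, 0.008, 0.169], [0.004, -1.0, 0.022]]
wrist_force: [-16.9, 14.8, 24.2]
grip_width: 0.0111
```

```bash
python3 -c "
from h import *
rep()"
```

```text
t 17.25 e 0.5653 n -0.1368 z 0.0604 Fe -19.2 Fn 11.7 Fz 24.2 T [2.72 3.27 0.16] yaw 80.29 tilt x 0.23 z 1.29 deg w 0.0111
```

```bash
python3 -c "
from h import *
for n in('side','scene'):
  im,d=bot.get_image(n); cv2.imwrite(f'pics/{n}10.png',im); np.savez(n+'10.npz',im=im,d=d)
a=cv2.resize(cv2.imread('pics/side10.png')[220:310,320:430],None,fx=6,fy=6,interpolation=cv2.INTER_CUBIC)
cv2.imwrite('pics/a10.png',a)
wimg('w10')"
```

```text
(no output)
```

View pics/a10.png

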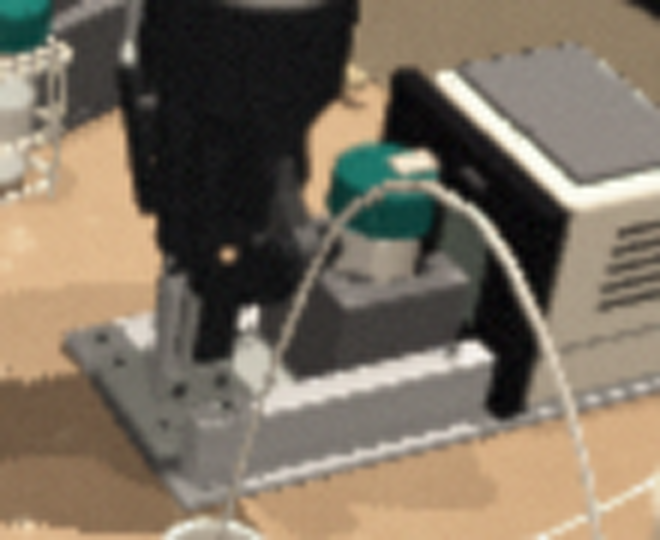

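View pics/w10.png

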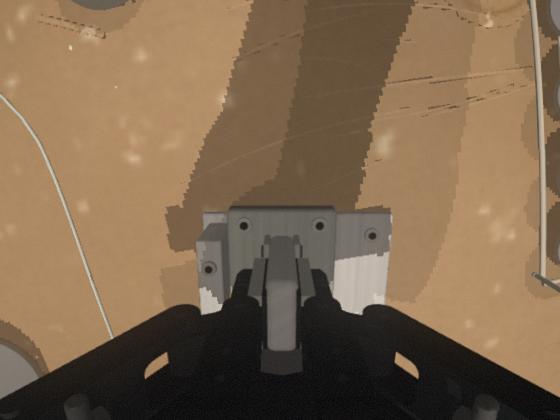

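{"op": "jog_arm", "data": {
  "motion": [
    [[2,-1,6,0,0,0,5],[3,-2,12,0,0,0,5],[3,-2,12,0,0,0,5]]
  ]
}}

```text
t: 17.7
eef_pos: [0.5306, -0.2323, 0.0622]
ee_rot: [[0.169, -0.003, -0.986], [0.986, -0.003, 0.169], [-0.003, -1.0, 0.003]]
wrist_force: [0.8, 6.2, -1.0]
grip_width: 0.0111
```

```bash
python3 -c "
from h import *
rep()"
```

```text
t 17.7 e 0.5628 n -0.1367 z 0.0622 Fe -0.3 Fn 6.2 Fz -1.0 T [ 1.45 -0.04  0.05] yaw 80.29 tilt x -0.18 z 0.17 deg w 0.0111
```

```bash
cat >> h.py <<'E'
def pl(P,m):
    q=P[m]; q=q[np.isfinite(q).all(1)]; c=q.mean(0)
    for _ in range(3):
        A=np.c_[q[:,:2]-c[:2],np.ones(len(q))]; s=np.linalg.lstsq(A,q[:,2],rcond=None)[0]; r=q[:,2]-A@s; q=q[np.abs(r)<2.5*r.std()+1e-6]
    a=np.radians(-10); e=np.array([np.cos(a),np.sin(a)]); n=np.array([-np.sin(a),np.cos(a)])
    return "slope e %.2f n %.2f deg z %.4f sd %.4f N %d"%(np.degrees(s[:2]@e),np.degrees(s[:2]@n),s[2],r.std(),len(q))
E
python3 - <<'E'
from h import *
for n in("w8","w9","w10"):
    im,D,st,C=load(n); P=cloud(C,D)
    m=np.zeros(D.shape,bool); m[213:262,240:262]=1; m[213:262,304:328]=1; m[213:232,240:328]=1
    m2=np.zeros(D.shape,bool); m2[60:190,200:420]=1
    print(n,pl(P,m&(D>0)),"| table",pl(P,m2&(D>0)&(np.abs(P[...,2])<.02)))
E
```

```text
w8 slope e -1.72 n -0.36 deg z 0.2042 sd 0.0009 N 2809 | table slope e 0.04 n 0.01 deg z 0.0005 sd 0.0008 N 23292
w9 slope e -1.76 n 0.33 deg z 0.0578 sd 0.0009 N 2817 | table slope e -0.03 n 0.01 deg z 0.0004 sd 0.0006 N 27912
w10 slope e -0.97 n 0.26 deg z 0.0207 sd 0.0009 N 2808 | table slope e 0.00 n 0.02 deg z 0.0004 sd 0.0006 N 27934
```

```bash
python3 - <<'E'
from h import *
im,D,st,C=load("w7"); P=cloud(C,D)
def poly(pts):
    m=np.zeros(D.shape,np.uint8); cv2.fillPoly(m,[np.array(pts)],1); return m>0
m=poly([(252,185),(272,185),(272,270),(254,270)])|poly([(306,185),(324,185),(323,270),(306,270)])
print(pl(P,m&(D>0)), np.array(st['ee_rot'])[2])
m=poly([(252,185),(272,185),(272,230),(254,230)])|poly([(306,185),(324,185),(323,230),(306,230)])
print(pl(P,m&(D>0)))
im,D,st,C=load("w5"); P=cloud(C,D)
m=poly([(252,30),(266,30),(266,102),(254,102)])|poly([(294,30),(308,30),(308,102),(294,102)])
print("w5",pl(P,m&(D>0)))
wimg('w11'); im,D,st,C=load("w11"); P=cloud(C,D); rep()
m=np.zeros(D.shape,bool); m[213:262,240:262]=1; m[213:262,304:328]=1; m[213:232,240:328]=1
print("now",pl(P,m&(D>0)))
E
```

```text
slope e -0.18 n 0.04 deg z 0.0146 sd 0.0007 N 3001 [ 4.01015400e-05 -9.99999124e-01  1.32274893e-03]
slope e -1.42 n -0.38 deg z 0.0147 sd 0.0008 N 1663
w5 slope e 0.01 n 0.07 deg z 0.0145 sd 0.0009 N 1971
t 17.75 e 0.5629 n -0.1366 z 0.0621 Fe -0.8 Fn 5.8 Fz -0.4 T [1.44 0.02 0.1 ] yaw 80.30 tilt x -0.17 z 0.20 deg w 0.0104
now slope e -0.31 n 0.17 deg z 0.0222 sd 0.0009 N 2818
```

View pics/w11.png

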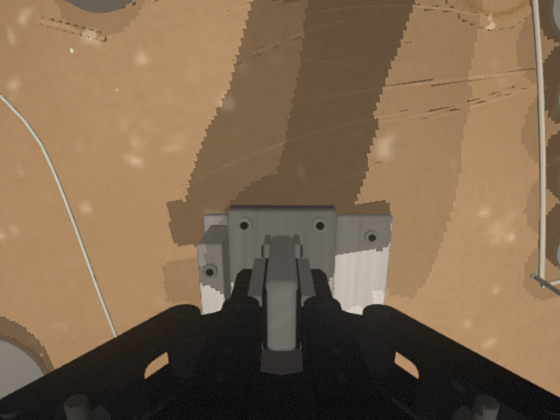

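{"op": "jog_arm", "data": {
  "motion": [
    [[1.5,0,0,0.019,0,0,5],[1.5,0,-3,0.019,0,0,5],[1.5,0,-6,0.019,0,0,5],[1.5,0,-9,0.019,0,0,5],[1.5,0,-11,0.019,0,0,5]]
  ]
}}

```text
t: 18.25
eef_pos: [0.5402, -0.2339, 0.0618]
ee_rot: [[0.17, -0.025, -0.985], [0.986, 0.0, 0.17], [-0.004, -1.0, 0.025]]
wrist_force: [-1.9, 5.0, -3.8]
grip_width: 0.0109
```

```bash
python3 -c "
from h import *
rep()"
```

```text
t 18.25 e 0.5726 n -0.1365 z 0.0618 Fe -2.7 Fn 4.5 Fz -3.8 T [1.22 0.66 0.1 ] yaw 80.24 tilt x -0.23 z 1.44 deg w 0.0109
```

{"op": "jog_arm", "data": {
  "motion": [
    [[0,0,-2,0,0,0,5],[0,0,-4,0,0,0,5],[0,0,-5,0,0,0,5],[0,1,-5,0,0,0,5],[0,2,-5,0,0,0,5]]
  ]
}}

```text
t: 18.75
eef_pos: [0.5446, -0.2347, 0.0605]
ee_rot: [[0.17, -0.026, -0.985], [0.985, 0.001, 0.17], [-0.004, -1.0, 0.026]]
wrist_force: [-5.8, 7.2, 9.4]
grip_width: 0.0105
```

```bash
python3 -c "
from h import *
rep(); wimg('w12'); im,D,st,C=load('w12'); P=cloud(C,D)
m=np.zeros(D.shape,bool); m[213:262,240:262]=1; m[213:262,304:328]=1; m[213:232,240:328]=1
print('now',pl(P,m&(D>0)))"
```

```text
t 18.75 e 0.5770 n -0.1365 z 0.0605 Fe -7.0 Fn 6.1 Fz 9.4 T [1.54 0.8  0.1 ] yaw 80.22 tilt x -0.21 z 1.47 deg w 0.0105
now slope e -1.22 n 0.00 deg z 0.0208 sd 0.0009 N 2804
```

{"op": "jog_arm", "data": {
  "motion": [
    [[0,-2.5,0,0,0,0,5],[0,-2.5,-2,0,0,0,5],[0,-2.5,-4,0,0,0,5],[0,-2.5,-5,0,0,0,5],[0,-2.5,-5,0,0,0,5]]
  ]
}}

```text
t: 19.3
eef_pos: [0.5476, -0.2352, 0.062]
ee_rot: [[0.17, -0.03, -0.985], [0.985, 0.002, 0.17], [-0.003, -1.0, 0.03]]
wrist_force: [-5.3, 5.7, -0.5]
grip_width: 0.0107
```

```bash
python3 -c "
from h import *
rep()"
```

```text
t 19.3 e 0.5801 n -0.1365 z 0.0620 Fe -6.3 Fn 4.6 Fz -0.5 T [1.4  1.14 0.18] yaw 80.22 tilt x -0.19 z 1.70 deg w 0.0107
```

{"op": "jog_arm", "data": {
  "motion": [
    [[0,0,-1,0,0,0,5],[0,0,-2,0,0,0,5],[0,0,-3,0,0,0,5],[0,0,-3,0,0,0,5]]
  ]
}}

```text
t: 19.7
eef_pos: [0.5477, -0.2352, 0.0619]
ee_rot: [[0.171, -0.035, -0.985], [0.985, 0.004, 0.171], [-0.002, -0.999, 0.035]]
wrist_force: [-11.1, 7.1, 4.7]
grip_width: 0.0107
```

```bash
python3 -c "
from h import *
rep()"
```

```text
t 19.7 e 0.5802 n -0.1365 z 0.0619 Fe -12.2 Fn 5.0 Fz 4.7 T [1.54 1.73 0.2 ] yaw 80.18 tilt x -0.14 z 2.00 deg w 0.0107
```

```bash
cat >> h.py <<'E'
def slab(n):
    wimg(n); im,D,st,C=load(n); P=cloud(C,D)
    m=np.zeros(D.shape,bool); m[213:262,240:262]=1; m[213:262,304:328]=1; m[213:232,240:328]=1
    print('slab',pl(P,m&(D>0)))
E
python3 -c "
from h import *
slab('w13'); slab('w13b')
im,d=bot.get_image('side'); cv2.imwrite('pics/side13.png',im); np.savez('side13.npz',im=im,d=d)
cv2.imwrite('pics/a13.png',cv2.resize(im[220:310,320:430],None,fx=6,fy=6,interpolation=cv2.INTER_CUBIC))"
```

```text
slab slope e -1.65 n 0.06 deg z 0.0223 sd 0.0009 N 2821
slab slope e -1.70 n 0.11 deg z 0.0223 sd 0.0009 N 2813
```

View pics/a13.png

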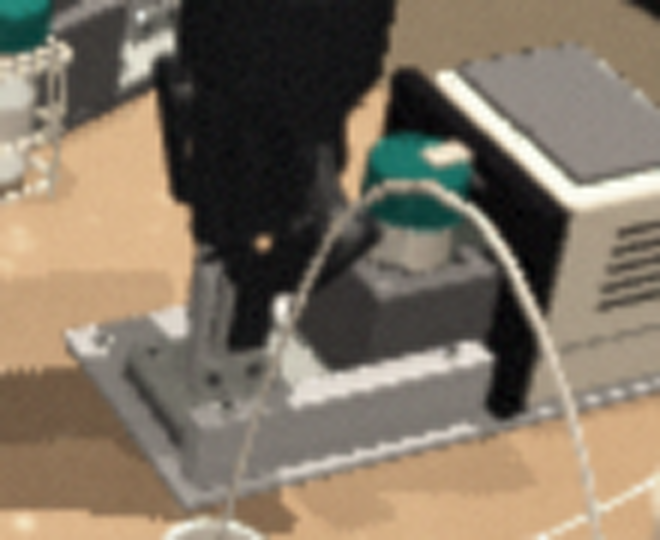

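{"op": "jog_arm", "data": {
  "motion": [
    [[0,0,4,0,0,0,5],[0,1,5,-0.005,0,0,5],[0,2,5,-0.005,0,0,5],[0,3,5,-0.005,0,0,5],[0,3.5,5,-0.005,0,0,5]]
  ]
}}

```text
t: 20.35
eef_pos: [0.5476, -0.2352, 0.0604]
ee_rot: [[0.17, -0.021, -0.985], [0.985, 0.0, 0.17], [-0.003, -1.0, 0.021]]
wrist_force: [-7.2, 8.2, 13.6]
grip_width: 0.0106
```

```bash
python3 -c "
from h import *
rep(); slab('w14')"
```

```text
t 20.35 e 0.5801 n -0.1365 z 0.0604 Fe -8.5 Fn 6.8 Fz 13.6 T [1.66 1.2  0.13] yaw 80.21 tilt x -0.19 z 1.18 deg w 0.0106
slab slope e -1.39 n 0.07 deg z 0.0206 sd 0.0009 N 2819
```

{"op": "jog_arm", "data": {
  "motion": [
    [[-2,-0.5,0,0,0,0,5],[-4,-1,0,0,0,0,5],[-6,-2,-2,0,0,0.002,5],[-6,-2.5,-4,0,0,0.003,5],[-6,-2.5,-4,0,0,0.003,5]]
  ]
}}

```text
t: 20.9
eef_pos: [0.5476, -0.2355, 0.0607]
ee_rot: [[0.168, -0.029, -0.985], [0.986, 0.006, 0.168], [0.001, -1.0, 0.03]]
wrist_force: [-7.3, 14.7, 4.5]
grip_width: 0.0105
```

```bash
python3 -c "
from h import *
rep(); slab('w15')"
```

```text
t 20.9 e 0.5801 n -0.1368 z 0.0607 Fe -9.7 Fn 13.2 Fz 4.5 T [ 3.23  0.92 -0.04] yaw 80.33 tilt x 0.07 z 1.71 deg w 0.0105
slab slope e -1.16 n 0.38 deg z 0.0209 sd 0.0009 N 2817
```

{"op": "jog_arm", "data": {
  "motion": [
    [[-1,0,-2,0,0,0.003,5],[-2,0,-4,0,0,0.006,5],[-2.5,0,-5,0,0,0.007,5],[-2.5,0,-5,0,0,0.007,5]]
  ]
}}

```text
t: 21.35
eef_pos: [0.5476, -0.2356, 0.0605]
ee_rot: [[0.168, -0.04, -0.985], [0.986, 0.006, 0.168], [-0.001, -0.999, 0.04]]
wrist_force: [-14.4, 20.4, 13.4]
grip_width: 0.0109
```

```bash
python3 -c "
from h import *
rep(); slab('w16')"
```

```text
t 21.35 e 0.5802 n -0.1369 z 0.0605 Fe -17.7 Fn 17.6 Fz 13.4 T [ 4.25  2.31 -0.18] yaw 80.30 tilt x -0.06 z 2.31 deg w 0.0109
slab slope e -1.08 n 0.40 deg z 0.0208 sd 0.0009 N 2813
```

```bash
python3 - <<'E'
from h import *
st=bot.state(); C=cam("wrist",st); Ds=[]
for i in range(6):
    im,d=bot.get_image("wrist"); Ds.append(d)
Dm=np.median(Ds,0); P=cloud(C,Dm); cv2.imwrite("pics/w17.png",im)
m=np.zeros(Dm.shape,bool); m[213:262,240:262]=1; m[213:262,304:328]=1; m[213:232,240:328]=1
print(pl(P,m))
m=np.zeros(Dm.shape,bool); m[215:255,260:264]=1;m[225:255,240:262]=1; m[225:255,304:328]=1
print(pl(P,m))
m=np.zeros(Dm.shape,bool); m[230:300,342:380]=1
print("plate",pl(P,m&(Dm>0)&(np.abs(P[...,2]-.006)<.006)))
a=np.radians(-10); e=np.array([np.cos(a),np.sin(a)]); n=np.array([-np.sin(a),np.cos(a)])
for r in range(210,262,6): print(r,[ (P[r:r+6,c:c+10,2].mean()*1000).round(2) for c in (235,245,254,304,314,324)])
rep()
E
```

```text
slope e -0.73 n 0.35 deg z 0.0208 sd 0.0007 N 2651
slope e -5.77 n 0.44 deg z 0.0210 sd 0.0008 N 1450
plate slope e -0.08 n -0.08 deg z 0.0064 sd 0.0003 N 2603
210 [np.float64(19.09), np.float64(18.9), np.float64(18.91), np.float64(18.94), np.float64(19.1), np.float64(19.06)]
216 [np.float64(21.14), np.float64(21.19), np.float64(20.56), np.float64(20.7), np.float64(21.73), np.float64(21.02)]
222 [np.float64(22.57), np.float64(22.63), np.float64(20.55), np.float64(20.98), np.float64(23.38), np.float64(21.84)]
228 [np.float64(22.14), np.float64(22.31), np.float64(20.63), np.float64(20.8), np.float64(23.16), np.float64(21.54)]
234 [np.float64(20.57), np.float64(20.61), np.float64(20.63), np.float64(20.76), np.float64(20.85), np.float64(20.77)]
240 [np.float64(20.53), np.float64(20.5), np.float64(20.59), np.float64(20.66), np.float64(20.74), np.float64(20.75)]
246 [np.float64(20.53), np.float64(20.55), np.float64(22.6), np.float64(20.73), np.float64(20.71), np.float64(20.74)]
252 [np.float64(20.5), np.float64(20.56), np.float64(22.83), np.float64(20.76), np.float64(20.68), np.float64(20.76)]
258 [np.float64(20.54), np.float64(22.05), np.float64(43.99), np.float64(34.06), np.float64(20.7), np.float64(20.87)]
t 21.7 e 0.5802 n -0.1369 z 0.0605 Fe -18.4 Fn 17.2 Fz 13.4 T [ 4.23  2.34 -0.2 ] yaw 80.30 tilt x -0.06 z 2.30 deg w 0.0103
```

View pics/w17.png

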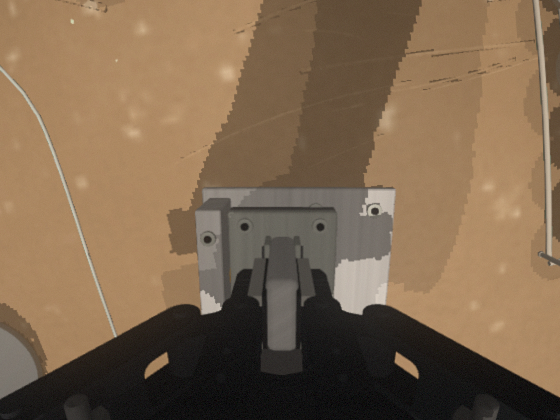

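{"op": "jog_arm", "data": {
  "motion": [
    [[0,0,0,0,0,0.005,5],[0,0,0,0,0,0.01,5],[0,0,0,0,0,0.014,5],[0,0,0,0,0,0.014,5]]
  ]
}}

```text
t: 22.1
eef_pos: [0.5476, -0.2354, 0.0604]
ee_rot: [[0.169, -0.042, -0.985], [0.986, -0.008, 0.169], [-0.015, -0.999, 0.04]]
wrist_force: [-14.4, 19.1, 12.4]
grip_width: 0.0104
```

```bash
cat >> h.py <<'E'
def flat(k=6):
    st=bot.state(); C=cam("wrist",st); Ds=[]
    for i in range(k):
        im,d=bot.get_image("wrist"); Ds.append(d)
    P=cloud(C,np.median(Ds,0)); m=np.zeros(P.shape[:2],bool); m[235:256,233:252]=1; m[235:256,308:332]=1; m[214:256,276:276]=1
    print("slab",pl(P,m)); m[:]=0; m[214:233,254:264]=1; m[214:233,300:309]=1; m[235:256,233:252]=1; m[235:256,308:332]=1; print("slab2",pl(P,m))
    m[:]=0; m[230:300,345:378]=1; print("plate",pl(P,m&(np.abs(P[...,2]-.006)<.006))); rep(); return im
E
python3 -c "
from h import *
flat()"
```

```text
slab slope e 0.16 n -0.03 deg z 0.0205 sd 0.0003 N 883
slab2 slope e 0.06 n -0.04 deg z 0.0205 sd 0.0003 N 1235
plate slope e -0.10 n -0.05 deg z 0.0064 sd 0.0003 N 2282
t 22.4 e 0.5802 n -0.1367 z 0.0604 Fe -17.4 Fn 16.8 Fz 13.5 T [ 4.87  2.17 -0.32] yaw 80.27 tilt x -0.83 z 2.32 deg w 0.0105
```

{"op": "jog_arm", "data": {
  "motion": [
    [[-0.5,-1,-1,0,0,0,5],[-1.2,-2,-2,0,0,0.001,5],[-1.2,-2,-2,0,0,0.001,5],[-1.2,-2,-2,0,0,0.001,5]]
  ]
}}

```text
t: 22.8
eef_pos: [0.5477, -0.2354, 0.0606]
ee_rot: [[0.169, -0.046, -0.985], [0.986, -0.006, 0.169], [-0.014, -0.999, 0.044]]
wrist_force: [-15.4, 20.0, 3.8]
grip_width: 0.0109
```

```bash
python3 - <<'E'
from h import *
im=flat(); cv2.imwrite("pics/w18.png",im)
cv2.imwrite("pics/w18c.png",cv2.resize(im[175:265,190:400],None,fx=3.8,fy=3.8,interpolation=cv2.INTER_CUBIC))
im,d=bot.get_image('side'); cv2.imwrite('pics/a18.png',cv2.resize(im[220:310,320:430],None,fx=6,fy=6,interpolation=cv2.INTER_CUBIC))
im,d=bot.get_image('scene'); cv2.imwrite('pics/b18.png',im)
E
```

```text
slab slope e -0.44 n -0.00 deg z 0.0206 sd 0.0003 N 889
slab2 slope e -0.14 n -0.01 deg z 0.0206 sd 0.0003 N 1244
plate slope e -0.14 n -0.12 deg z 0.0064 sd 0.0003 N 2262
t 23.1 e 0.5803 n -0.1367 z 0.0606 Fe -19.3 Fn 17.0 Fz 3.4 T [ 4.96  1.9  -0.42] yaw 80.28 tilt x -0.80 z 2.54 deg w 0.0106
```

View pics/w18c.png

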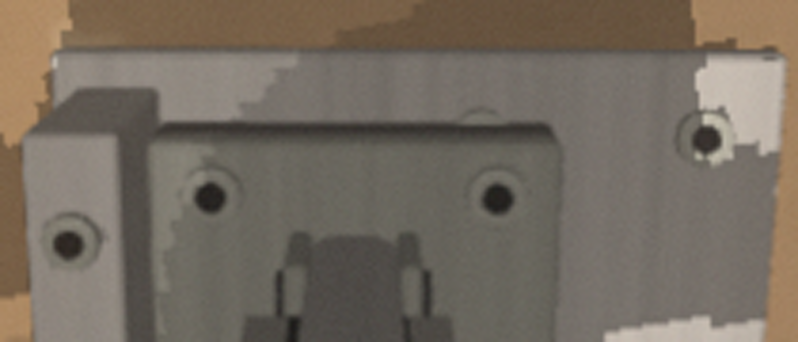

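View pics/a18.png

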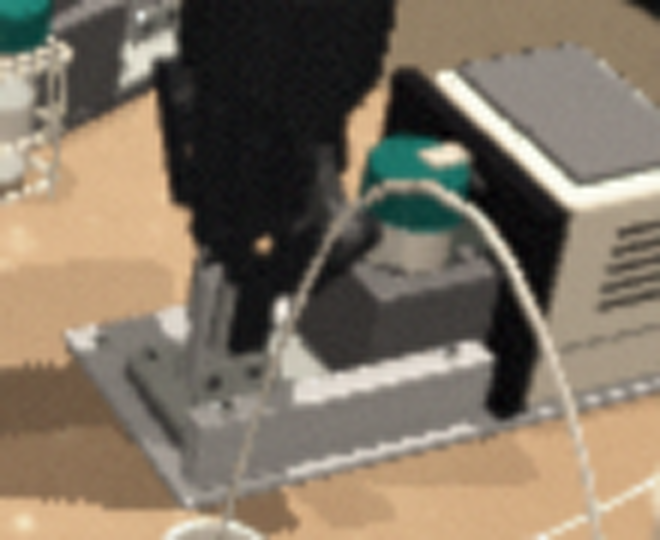

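View pics/b18.png

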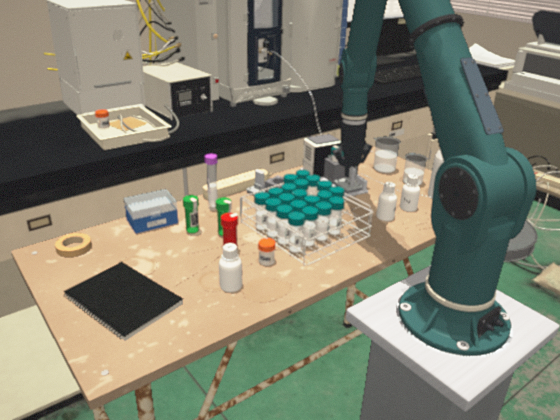

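```bash
python3 - <<'E'
from h import *
C=cam("side"); f=lambda u,v,z=.108:onz(C,320+u/6-.4,220+v/6-.4,z)[:2]
# strip quad in a18 on cap top
for p in [(418,155),(432,166),(468,158),(452,145)]: print(p,f(*p).round(4))
a=(f(418,155)+f(432,166))/2; b=(f(468,158)+f(452,145))/2; d=b-a; print("strip az",np.degrees(np.arctan2(d[1],d[0])),np.hypot(*d))
# expected cap centre: reader x=-28,y=28
ar=np.radians(-9.8); e=np.array([np.cos(ar),np.sin(ar)]); n=np.array([-np.sin(ar),np.cos(ar)])
o=.6847*np.array([np.cos(np.radians(-10)),np.sin(np.radians(-10))])-.1643*np.array([np.sin(np.radians(10)),np.cos(np.radians(10))])
c=o-.028*e+.028*n; u=proj(C,[*c,.108]); print("exp cap centre",c,(u[0]-320+.4)*6,(u[1]-220+.4)*6)
q=c+.012*e; u=proj(C,[*q,.108]); print("exp strip mid",(u[0]-320+.4)*6,(u[1]-220+.4)*6)
q=o+.056*n; 
for P in ([*o,.07],[*q,.07],[*q,.0]): u=proj(C,P); print("face pts",(u[0]-320+.4)*6,(u[1]-220+.4)*6)
E
```

```text
(418, 155) [ 0.6273 -0.2414]
(432, 166) [ 0.627  -0.2495]
(468, 158) [ 0.6433 -0.2521]
(452, 145) [ 0.6441 -0.2426]
strip az -6.455499602155677 0.016628170896932762
exp cap centre [ 0.62294192 -0.24834353] 422.0112300272364 167.31629762895022
exp strip mid 448.5113032491617 161.73304553268179
face pts 508.41196506269347 274.20843200854347
face pts 427.19631532764987 192.7665055074732
face pts 400.26332520122827 326.75224777464746
```

{"op": "jog_arm", "data": {
  "motion": [
    [[-0.5,0.5,-0.3,0,0,0,5],[-0.5,0.7,-0.3,0,0,0,5],[-0.5,0.7,-0.3,0,0,0,5]]
  ]
}}

```text
t: 23.5
eef_pos: [0.5477, -0.2354, 0.0606]
ee_rot: [[0.169, -0.047, -0.985], [0.986, -0.005, 0.169], [-0.013, -0.999, 0.045]]
wrist_force: [-16.0, 22.8, 9.1]
grip_width: 0.0109
```

```bash
python3 -c "
from h import *
flat()"
```

```text
slab slope e 0.06 n -0.02 deg z 0.0206 sd 0.0003 N 890
slab2 slope e 0.02 n -0.01 deg z 0.0206 sd 0.0003 N 1243
plate slope e -0.10 n -0.10 deg z 0.0064 sd 0.0003 N 2265
t 23.8 e 0.5803 n -0.1367 z 0.0605 Fe -19.7 Fn 18.8 Fz 8.7 T [ 5.29  2.2  -0.41] yaw 80.29 tilt x -0.75 z 2.58 deg w 0.0106
```

```bash
python3 - <<'E'
from h import *
C=cam("side"); acc=0
for i in range(8): acc=acc+bot.get_image("side")[0].astype(float)
im=acc/8; np.save("sideavg.npy",im)
up=cv2.resize(im.astype(np.float32)[236:262,376:402],None,fx=24,fy=24,interpolation=cv2.INTER_CUBIC).clip(0,255).astype(np.uint8)
cv2.imwrite("pics/st.png",up)
r=im[...,2]; # red channel: strip high, teal low
ws=[];pts=[]
for v in range(238,252):
    for u in range(386,402):
        if r[v,u]>90: ws.append(r[v,u]); pts.append((u,v,r[v,u]))
print([(u,v,int(w)) for u,v,w in pts])
rep()
E
```

```text
[(396, 238, 91), (397, 238, 176), (398, 238, 238), (399, 238, 248), (400, 238, 248), (401, 238, 234), (398, 239, 173), (399, 239, 238), (400, 239, 248), (401, 239, 248), (399, 240, 173), (400, 240, 237), (401, 240, 247), (400, 241, 160), (401, 241, 223), (401, 242, 135), (391, 244, 93), (392, 244, 134), (393, 244, 160), (394, 244, 216), (395, 244, 214), (396, 244, 166), (390, 245, 186), (391, 245, 217), (392, 245, 228), (393, 245, 232), (394, 245, 238), (395, 245, 236), (396, 245, 224), (397, 245, 163), (390, 246, 130), (391, 246, 196), (392, 246, 235), (393, 246, 237), (394, 246, 235), (395, 246, 224), (396, 246, 191), (397, 246, 157), (391, 247, 110), (392, 247, 170), (393, 247, 172), (394, 247, 150), (395, 247, 123), (396, 247, 95), (386, 250, 163), (387, 250, 163), (388, 250, 150), (389, 250, 139), (390, 250, 170), (391, 250, 175), (392, 250, 155), (386, 251, 137), (387, 251, 142), (388, 251, 126), (389, 251, 119), (390, 251, 137), (391, 251, 165), (392, 251, 194), (393, 251, 183), (394, 251, 93)]
t 24.2 e 0.5802 n -0.1367 z 0.0606 Fe -20.2 Fn 19.2 Fz 8.7 T [ 5.24  2.16 -0.39] yaw 80.29 tilt x -0.75 z 2.58 deg w 0.0105
```

View pics/st.png

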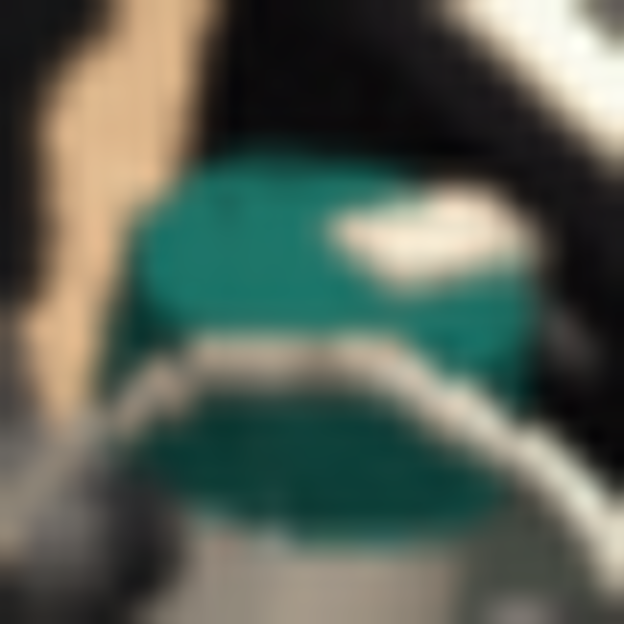

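```bash
python3 - <<'E'
from h import *
C=cam("side"); f=lambda u,v,z=.108:onz(C,376+u/24-.48,236+v/24-.48,z)[:2]
A,B,Cc,Dd=f(332,232),f(398,288),f(543,250),f(490,190)
for nme,p,q,o in(("long1",A,Dd,0),("long2",B,Cc,0),("inner",B,A,90),("mid",(A+B)/2,(Cc+Dd)/2,0)):
    d=q-p; print(nme,np.degrees(np.arctan2(d[1],d[0]))-o,np.hypot(*d))
ctr=f(338,250); print("cap top centre approx",ctr)
im=np.load("sideavg.npy"); r=im[...,2]; W=[];X=[]
for v in range(243,249):
    for u in range(389,399):
        w=max(r[v,u]-60,0); W.append(w); X.append(onz(C,u,v,.108)[:2])
W=np.array(W);X=np.array(X); m=(W[:,None]*X).sum(0)/W.sum(); cov=((X-m)*W[:,None]).T@(X-m)/W.sum(); ev,V=np.linalg.eigh(cov); L=V[:,1]*np.sign(V[0,1])
print("mean",m,"PCA az",np.degrees(np.arctan2(L[1],L[0])),np.sqrt(ev*12))
# cap top outline: extremes
l,rr=f(143,250),f(543,270); print("left/right",l,rr)
E
```

```text
long1 -5.784787096344022 0.019018288587814795
long2 -6.265725848862478 0.017231167067615717
inner -5.0247328508081495 0.010120049640308422
mid -6.013401107973195 0.0181245685854732
cap top centre approx [ 0.62662245 -0.2432977 ]
mean [ 0.63647151 -0.24612421] PCA az -2.1522417062788555 [0.01234781 0.01807341]
left/right [ 0.60967068 -0.23437436] [ 0.64205816 -0.25519402]
```

```bash
python3 - <<'E'
from h import *
C=cam("side")
t=[]
for n,z in (("side9",.14),("side10",.108),("side13",.108)):
    im=np.load(n+".npz")["im"]
    roi=im[215:265,360:402]; m=(roi[...,2]>120)&(roi[...,1]>110); print(n,np.argwhere(m)[:3])
    t.append(cv2.resize(im[218:256,364:400],None,fx=10,fy=12,interpolation=cv2.INTER_CUBIC))
cv2.imwrite("pics/t3.png",np.hstack(t)[:, :800] if False else cv2.resize(np.hstack(t),(800,340)))
im9=t[0]; cv2.imwrite("pics/t9.png",cv2.resize(np.load("side9.npz")["im"][218:244,366:392],None,fx=24,fy=24,interpolation=cv2.INTER_CUBIC))
E
```

```text
side9 [[ 0 13]
 [ 0 14]
 [ 0 15]]
side10 [[0 5]
 [0 6]
 [0 7]]
side13 [[0 2]
 [0 3]
 [0 4]]
```

View pics/t9.png

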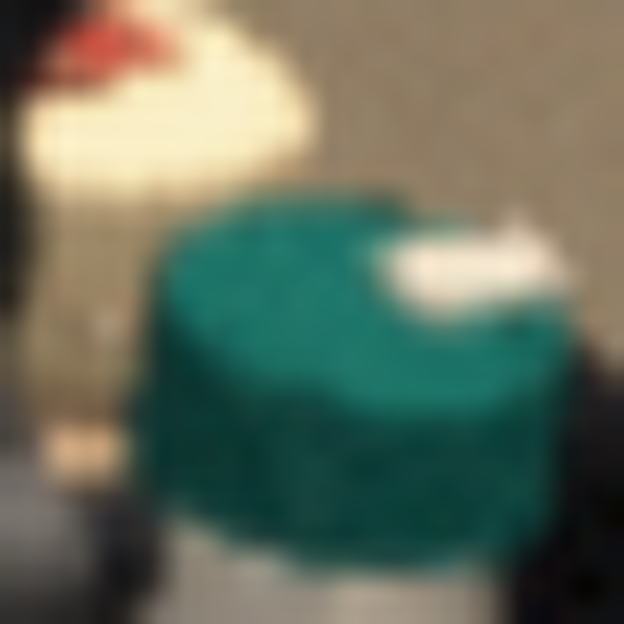

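View pics/t3.png

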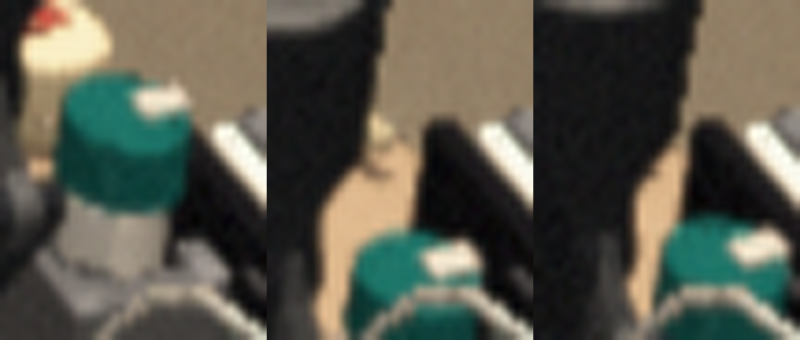

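```bash
python3 - <<'E'
from h import *
C=cam("side"); 
def pca(im,z,r0,r1,c0,c1,th,lab):
    r=im[...,2].astype(float); W=[];X=[]
    for v in range(r0,r1):
        for u in range(c0,c1):
            w=max(r[v,u]-th,0); W.append(w); X.append(onz(C,u,v,z)[:2])
    W=np.array(W);X=np.array(X); m=(W[:,None]*X).sum(0)/W.sum(); cov=((X-m)*W[:,None]).T@(X-m)/W.sum(); ev,V=np.linalg.eigh(cov); L=V[:,1]*np.sign(V[0,1])
    print(lab,"PCA az",np.degrees(np.arctan2(L[1],L[0])).round(1),np.sqrt(ev*12).round(4),m.round(4))
im=np.load("side9.npz")["im"]
pca(im,.1455,226,232,381,390,90,"9")
print(im[225:233,378:392,2])
f=lambda u,v,z=.1455:onz(C,366+u/24-.48,218+v/24-.48,z)[:2]
A,B,Cc,Dd=f(378,248),f(420,312),f(572,285),f(530,232)
for nme,p,q,o in(("long1",A,Dd,0),("long2",B,Cc,0),("inner",B,A,90),("mid",(A+B)/2,(Cc+Dd)/2,0)):
    d=q-p; print(nme,np.degrees(np.arctan2(d[1],d[0]))-o,np.hypot(*d))
# predicted corners of strip (r 2..20.5, halfwidth 5) for az set at present position, in st.png coords
c=np.array([.6262,-.2450])
for az in(-16,-10,-6,-2):
    a=np.radians(az); e=np.array([np.cos(a),np.sin(a)]); n=np.array([-np.sin(a),np.cos(a)])
    out=[]
    for rr,s in((.002,.005),(.002,-.005),(.0195,-.005),(.0195,.005)):
        u,v=proj(C,[*(c+rr*e+s*n),.108]); out.append((round((u-376+.48)*24),round((v-236+.48)*24)))
    print(az,out,"slope",(out[3][1]-out[0][1])/(out[3][0]-out[0][0]))
E
```

```text
9 PCA az 17.6 [0.0136 0.0215] [ 0.6256 -0.2226]
[[152 141 140 139 140 145 143 146 144 145 143 145 145 146]
 [ 81  77  77  75  88 135 142 144 143 152 145 147 146 143]
 [ 35  35  36  42  67 110 126 146 158 190 162 147 147 145]
 [ 31  27  38  83 157 219 225 229 229 232 219 159 146 146]
 [ 29  34  34  74 168 233 237 237 236 235 211 180 149 144]
 [ 34  30  34  46 103 172 199 186 162 141 120 125 139 145]
 [ 31  31  29  32  43  78 100  84  64  46  44  75 135 145]
 [ 30  28  31  30  29  33  37  37  29  26  24  41  84 134]]
long1 -17.181990096346038 0.015952217992460292
long2 -11.096039279073453 0.01674689019514882
inner -21.75949916994736 0.011400517260718269
mid -14.064993011250769 0.016326514824875293
-16 [(342, 229), (390, 287), (554, 266), (505, 207)] slope -0.13496932515337423
-10 [(336, 228), (394, 285), (548, 253), (489, 197)] slope -0.20261437908496732
-6 [(332, 228), (396, 284), (542, 245), (478, 190)] slope -0.2602739726027397
-2 [(328, 228), (398, 282), (536, 236), (466, 183)] slope -0.32608695652173914
```

```bash
python3 - <<'E'
from h import *
C=cam("side"); Ds=[];acc=0
for i in range(8):
    im,d=bot.get_image("side"); Ds.append(d); acc=acc+im.astype(float)
D=np.median(Ds,0); im=acc/8; np.savez("side20.npz",im=im,d=D)
P=cloud(C,D)
print((P[240:252,380:400,2]*1000).round(0).astype(int))
m=np.zeros(D.shape,bool); m[244:249,383:396]=1; m&=(np.abs(P[...,2]-.108)<.008)
print(pl(P,m))
rep()
E
```

```text
[[  1   1   0   0  83  85  88  91  94  96  98 100 103 105 107 108 109 109
  110 108]
 [  1   1   1   0  81  83  86  89  91  93  96  98 100 104 105 107 109 109
  108 109]
 [  0   1   0  76  79  81  84  86  88  90  93  95  98 101 103 105 106 108
  108 108]
 [  1   1   0 108 109 108 109 109 109 109 109 109 109  98 100 102 105 107
  108 108]
 [  0   0 109 108 108 108 108 108 108 108 108 108 109 110 110 110 110 105
  107 108]
 [  1 108 109 108 109 109 108 108 109 109 110 110 110 110 109 110 110 110
  105 107]
 [  1 109 109 109 108 108 109 108 108 109 109 109 110 110 110 110 110 109
  108 105]
 [  1 108 108 109 108 109 108 108 108 108 109 109 110 109 107 108 109 110
  100 102]
 [  2 105 108 109 109 109 109 108 108 109 108 108 108 108 109 108 109 109
   98  99]
 [ 99 103 107 108 110 109 108 108 108 108 109 108 108 109 108 108 109 109
   96  99]
 [ 98 102 104 106 330 332 333 333 335 335 336 337 338 109 109 109 109 108
   92  96]
 [ 96  99 327 328 329 331 332 333 334 335 336 337 338 339 109 109 108 106
   90  92]]
slope e 1.92 n -0.49 deg z 0.1087 sd 0.0006 N 63
t 24.6 e 0.5802 n -0.1367 z 0.0605 Fe -20.3 Fn 18.6 Fz 9.2 T [ 5.23  2.17 -0.38] yaw 80.28 tilt x -0.75 z 2.58 deg w 0.0109
```

```bash
python3 - <<'E'
from h import *
im=np.load("side20.npz")["im"].astype(np.float32)
cv2.imwrite("pics/h20.png",cv2.resize(im[255:285,350:405],None,fx=14,fy=14,interpolation=cv2.INTER_CUBIC).clip(0,255))
cv2.imwrite("pics/s20.png",cv2.resize(im[240:252,384:402],None,fx=40,fy=40,interpolation=cv2.INTER_CUBIC).clip(0,255))
E
```

```text
[ WARN:0@0.473] global loadsave.cpp:1063 imwrite_ Unsupported depth image for selected encoder is fallbacked to CV_8U.
```

View pics/h20.png

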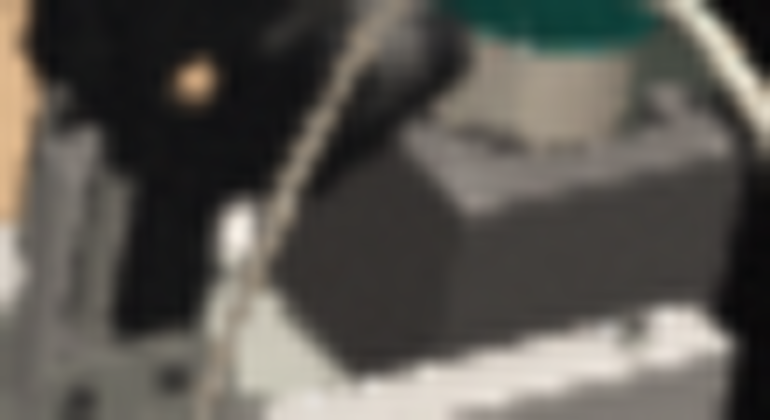

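View pics/s20.png

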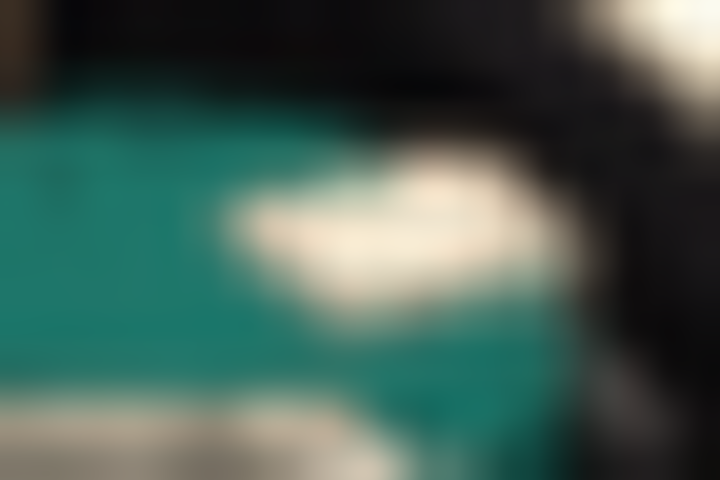

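```bash
python3 - <<'E'
from h import *
C=cam("side")
g=lambda u,v:onz(C,350+u/14-.48,255+v/14-.48,.070)[:2]
d=g(728,148)-g(468,212); print("housing edge az",np.degrees(np.arctan2(d[1],d[0])),np.hypot(*d), g(728,148)-.0)
d=g(728,148)-g(468,208); print("housing edge az",np.degrees(np.arctan2(d[1],d[0])))
z=np.load("side20.npz"); im=z["im"]; r=im[...,2]
# sub-pixel: fit model-free: centroid + cap centre from left/right cap outline. Use centroid direction from cap axis
W=[];X=[]
bg=30.
for v in range(243,249):
    for u in range(388,400):
        W.append(min(max(r[v,u]-45,0),190)); X.append(onz(C,u,v,.1095)[:2])
W=np.array(W);X=np.array(X); m=(W[:,None]*X).sum(0)/W.sum(); cov=((X-m)*W[:,None]).T@(X-m)/W.sum(); ev,V=np.linalg.eigh(cov); L=V[:,1]*np.sign(V[0,1])
print(m,np.degrees(np.arctan2(L[1],L[0])),np.sqrt(12*ev))
print(r[242:249,387:400].astype(int))
E
```

```text
housing edge az -8.688358474780488 0.05086913053573397 [ 0.64047137 -0.27700318]
housing edge az -9.700295997766062
[ 0.6347023  -0.24766987] -1.1154395643707637 [0.01310222 0.01885965]
[[ 17  17  14  14  13  14  13  12  15  18  24  25  33]
 [ 25  24  24  26  28  38  45  70  70  51  23  23  24]
 [ 29  30  39  70  92 133 159 216 212 167  69  28  23]
 [ 30  35  85 185 217 228 232 238 236 224 163  71  23]
 [ 31  32  57 130 196 235 237 235 224 192 158  90  27]
 [ 31  30  33  57 110 171 171 149 123  96  81  56  20]
 [ 30  30  29  32  45  75  73  56  43  36  39  46  27]]
```

```bash
python3 - <<'E'
from h import *
C=cam("side"); z=np.load("side20.npz"); r=z["im"][...,2]
for th in (35,45,60):
  W=[];X=[]
  for v in range(243,249):
    for u in range(388,400):
        W.append(min(max(r[v,u]-th,0),190)); X.append(onz(C,u,v,.1095)[:2])
  W=np.array(W);X=np.array(X); m=(W[:,None]*X).sum(0)/W.sum(); cov=((X-m)*W[:,None]).T@(X-m)/W.sum()
  o=onz(C,393.5,245.5,.1095)[:2]; J=np.stack([onz(C,394.5,245.5,.1095)[:2]-o,onz(C,393.5,246.5,.1095)[:2]-o],1)
  for s2 in (0,.1,.2,.3,.4):
    ev,V=np.linalg.eigh(cov-s2*J@J.T); L=V[:,1]*np.sign(V[0,1]); print(th,s2,np.degrees(np.arctan2(L[1],L[0])).round(1),np.sqrt(12*np.maximum(ev,0)).round(4))
print(J*1000)
E
```

```text
35 0 0.6 [0.0139 0.0195]
35 0.1 -1.8 [0.0135 0.0191]
35 0.2 -4.2 [0.013  0.0187]
35 0.3 -6.6 [0.0124 0.0183]
35 0.4 -9.0 [0.0118 0.018 ]
45 0 -1.1 [0.0131 0.0189]
45 0.1 -3.5 [0.0126 0.0185]
45 0.2 -5.9 [0.012  0.0181]
45 0.3 -8.3 [0.0114 0.0177]
45 0.4 -10.7 [0.0108 0.0174]
60 0 -2.3 [0.0123 0.018 ]
60 0.1 -4.9 [0.0117 0.0176]
60 0.2 -7.4 [0.0111 0.0173]
60 0.3 -9.9 [0.0105 0.0169]
60 0.4 -12.4 [0.0097 0.0165]
[[ 2.08769161 -2.8602811 ]
 [-1.09892961 -3.01495973]]
```

```bash
python3 -c "
from h import *
rep(); print(bot.sign_off())"
```

```text
t 24.6 e 0.5802 n -0.1367 z 0.0605 Fe -20.3 Fn 18.6 Fz 9.2 T [ 5.23  2.17 -0.38] yaw 80.28 tilt x -0.75 z 2.58 deg w 0.0109
the job is handed in; nothing more can be done
None
```

I turned the tube, carried the carrier over the rack to the reader, and slid it into the corner. I handed the job in at 24.6 s, still gripping and pressing.

**Tube:** I turned it about 114° by its cap. From straight above, before the lift, the strip pointed at 9.0° and the carrier at about 8.8°, so the barcode faced the slot to within about 1°.

**Final checks:**
- **Push:** about 20 N into the face and 19 N into the fence. The carrier's position did not change as the push rose, so both sides were against hard stops.
- **Flatness:** the carrier's base was within about 0.2° of the reader plate and at the expected height. The load on the plate was about 13 N, including the carrier's weight.
- **Bystanders:** in a last picture taken shortly before hand-in, nothing else on the table looked moved.

**Setbacks and doubts:**
- **Jam:** the first forward slide jammed on friction, and the carrier slipped about 1° in pitch in the grip. I eased off, re-levelled it and slid it home. The gripper ended tilted about 2.6°, though the carrier lay flat.
- **Barcode at the reader:** I could only recheck the strip from the side camera. It read −1° to −6° directly and about −10° to −12° after correcting for blur, against about −10° expected. The barcode could be a few degrees off square.
- **Plungers:** I could not see or read them directly. That they are pushed in is inferred from the hard stops.

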